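# Set the barrel's drip stand for a pour

### The arm

A 7-joint arm with a two-finger parallel gripper is mounted at the origin on the work surface; the furniture and walls round the work are solid. World frame = base frame: x ahead of the robot, y to its left, z up, the work surface at z = 0. Lengths are in m, angles in rad, forces in N, time in s.
With the tool pointing down it reaches from about 0.425 to 0.925 m from the base axis. Payload 6.8 kg.
Tool frame: the origin (TCP) lies at the very end of the fingers, on their centre line; the grasp point (between the pads) lies 19 mm behind it; z points along the fingers, y is the line along which they close (so a half turn about z gives the same grasp; the last joint's range is limited). The gripper opens to 85 mm and grips with 20 to 120 N. Pads are 22 mm wide; open, the fingers measure 114 mm over their backs; the gripper's body (76 mm by 85 mm) begins 54 mm behind the grasp point. The pads swing forward as they close: fully open they stand 13 mm farther back than shut.
Start: joints at [1.019, 0.477, 0.022, 1.555, -0.011, 1.109, -0.083], TCP at [0.29, -0.61, 0.231] pointing down, gripper open.
Joint ranges: [-2.96, 2.96], [-0.34, 2.1], [-1.41, 1.46], [0.24, 2.44], [-1.37, 4.51], [0.17, 1.92], [-2.96, 2.96]. Speed limits (rad/s): [2.39, 2.39, 3.14, 3.14, 3.14, 3.14, 3.14].

### API

Orientations are given as a rotation vector (axis times angle).
In Python, from bench import get_obs, viewer, r gives the robot as it stands. The module is installed in compiled form; this text tells all that it offers.
- The arm moves only by the tool play_rows, never from a script. Its argument "commands" is a list that holds one entry, the list of rows, each a list of 5 numbers: the gripper's target within -1 to 1 (shut at 1, half-way at 0, fully open at -1), then the shift along the tool's x, y, z scaled (see below), then the turn about the tool's z scaled (see below). A call has 1 to 12 rows; each row is the pose to reach, as a shift and turn from the pose commanded when the call began, along the tool's axes at that moment; what a row does not reach only later rows make up. The controller multiplies each number of a shift by 0.2 m and each number of a turn by pi/2 rad. A row lasts 1/12 s, in which the tool goes at most 41.7 mm and 7.16 degrees, less where a joint would pass 70% of its speed; a pose out of reach is approached as far as the arm can. A call with a number of a shift or a turn outside -1 to 1 is refused whole. A call with a gripper value outside its range is refused whole. The fingers move at their own pace and stop on an object; "grip_force" is the grip in N (left out, the last holds). Time passes only in rows, so rows that repeat a pose let the fingers close. It gives the time, the measured TCP pose, the force, the opening and the grip force at its end, in the units of the state.
- get_obs(): the state, without advancing time (a new reading comes with each control period).
- viewer.grab_frame(name): name is "scene" or "top"; returns a dict with "pixels" (480x640x3 uint8, red, green, blue), "fovy" (degrees; the focal length in pixels is half the picture's height over the tangent of half this angle, whatever the lens; pixels are square), "cx", "cy" (the principal point, pixels), "world_to_cam" (4x4, takes a point from world to camera coordinates). Camera axes: x right, y up, looking along -z (the intrinsics and any distortion apply to the point x, -y, -z); pixel columns grow to the right and rows downward; lengths in m; the calibration is good to about 2 mm. A picture is of the moment at which its call begins. There is no depth.
- r.hand_in(): hands the job in; it is judged then, once.
Trained networks look in a picture, given as the dict that the camera call returned (one of the last four; its "shot" number tells which), for a name from the list of things; names that differ only in an ending like _2 or _b are one class to them, and where a whole thing is asked for, a point or a joint stands for the part that bears it (a point fixed in the world has none). Each returns a list of dicts, best first, with "score" (0 to 1); they miss things now and then, are a little off and sometimes report something else, mostly with a low value. They report only what shows in the picture. A call takes as long as a camera call.
- viewer.trace(picture, thing): "pixels" (480x640 bool, what is visible of it) and "rect" ([left, top, right, bottom] in pixels, round what is visible of it).
The state is a dict: "clock": time; "joints": joint angles; "qvel": joint speeds; "tau": joint torques, N m; "tcp_pos": TCP position; "orientation": TCP orientation; "contact_force": force on the tool from outside, world axes, zero at the start; "moment": the same for the moment, N m; "grip_width": finger opening in m; "gripper_force": force on a finger pad.
Only numpy, scipy, OpenCV 4.12 (cv2) and the standard library are available. Lean on these libraries where they do the work, as an engineer would, in place of code of your own. Each camera call takes 0.05 s, during which the arm holds its last target. There are 200 camera calls.

### The job

Get the barrel ready for a pour: clear the loose corks off the drip stand into the deep stoneware jar, lowering each one in rather than letting it fall from above the rim, then lay the coaster in the middle of the drip stand and stand the tasting glass upright and centred on it, all while the drip stand is still out in the open, because no hand fits under the tap. Then creep the heavy, loaded stand forward by pushing its two near corner blocks in turn, never its thin drawer front, until it sits square and snug against the front rail of the barrel's trestle with the glass right under the spout. Do not tip over the glass or the wine bottles, and do not bump the barrel or its tap.

Things in the scene. Friction and masses are not known exactly. Their poses are not given: they have to be found in the camera images.
- barrel: small oak barrel lying on a dark wooden trestle, fixed, tap towards the robot. Origin: on the table straight below the spout; x: level, from spout to barrel; y: left; z: up. In this frame the barrel takes x 68 to 248 mm, y -86 to 86 mm, its axis 318 mm up; the tap takes x -12 to 68 mm, 228 to 308 mm up, its black cross handle 52 mm wide
- spout (a point): mouth of the tap, pointing down, 228 mm above the table
- rail (a point): middle of the near face of the trestle's front rail, a bar 220 mm long (along the barrel's y), 34 mm high, resting on the table; 80 mm from the spout's plumb line along the barrel's x; axes as the barrel's
- drip_stand: heavy flat drip stand, about 3 kg, loose, 160 mm deep (x) by 250 mm wide (y), pale oak with a steel tray on top, on rubber feet. Origin: centre of its underside; z up. Its far face (x = +80 mm) goes against the rail, its x then along the barrel's x. Tray floor 40 mm above the underside; rim 6 mm wide, its top at 45 mm. A push at one near corner block turns it about a point on its other half
- left_block: left near corner block of the drip stand (fixed to it), 50 mm wide (y), 20 mm deep, 3 to 39 mm above the table: push it here. Origin: middle of its near face, 21 mm up, 80 mm before and 100 mm left of the stand's middle; axes as the stand's
- right_block: right near corner block, the same but 100 mm right of the stand's middle
- drip_drawer: thin steel drawer front of the drip stand (fixed to it), 144 mm wide, set between the two corner blocks and 6 mm back from their faces; must not be pushed. Origin: under its middle, axes as the stand's
- coaster: round cork coaster, 68 mm across, 8 mm thick, lying on the table at first. Origin: centre of its underside, z up
- glass: stemmed tasting glass, 65 mm across (foot 64 mm, bowl 61 to 155 mm high and at its widest 65 mm), 155 mm tall, 125 g. Origin: centre of its underside, z up. Take it by the bowl
- jar: deep round white stoneware jar, open at the top, 132 mm across, 102 mm tall, mouth 122 mm across, inner floor 6 mm up, 0.7 kg, loose. Origin: centre of its underside, z up
- cork_1: wine cork, cylinder 24 mm across and 44 mm long along its y axis, lying on the drip stand's tray at first (may be absent). Its middle is 12 mm from the origin along its own z axis (z up when it lies as found; it may have rolled)
- cork_2: wine cork like cork_1 (may be absent)
- cork_3: wine cork like cork_1 (may be absent)
- cork_4: wine cork like cork_1 (may be absent)
- bottle_1: dark wine bottle, 74 mm across, 321 mm tall, a bystander to leave standing. Origin: centre of its underside
- bottle_2: dark wine bottle like bottle_1, a bystander to leave standing

How it is judged:
By the outcome, as a careful person would: the job done as asked, in the order asked, and still so for the second after the job is handed in, with the robot touching nothing.
Of cork_1, cork_2, cork_3, cork_4 only 2 to 4 are there at a start; the rules pass over those that are not, and their reading is None.
At some moment in a run one of cork_1, cork_2, cork_3, cork_4, jar may be knocked a few centimetres aside while the robot is not near it.
It also fails if it takes over 210 s, if anything falls off the work surface, if the arm or the gripper's body presses on something with over 40 N, if the wrist force passes 120 N, or if a joint passes its speed limit or range.

## Working session

There is one attempt and no reset: what is moved stays moved. The work goes in short steps, Python scripts to look and compute and a tool call to move; the robot and the scene stay as the last step left them, time stands still between calls to the robot, and variables do not carry over. Pictures are saved under pics/ and viewed, at most 14 in all, crops included, and the job is handed in when it is done.

Besides the shell and the picture viewer there is one more tool, called after "Emit:" as name([rows], argument=value, ...), one row to a line, values as JSON. play_rows: Moves the arm, as the interface text tells. Shifts and turns lie within -1 to 1; 1 stands for 0.2 m of shift or pi/2 rad of turn. Its arguments: {"type":"object","properties":{"commands":{"type":"array","items":{"type":"array","items":{"type":"array","items":{"type":"number","minimum":-1,"maximum":1}}}},"grip_force":{"type":"number"}},"required":["commands"]}

```bash
mkdir -p pics; cat > h.py <<'E'
import numpy as np, cv2
from bench import get_obs, viewer, r
from scipy.spatial.transform import Rotation as R
def grab(name):
    return viewer.grab_frame(name)
def K(p):
    f=240/np.tan(np.radians(p["fovy"])/2); return f
def ray(p,u,v):
    f=K(p); d=np.array([(u-p["cx"])/f,-(v-p["cy"])/f,-1.])
    M=np.array(p["world_to_cam"]); Rt=M[:3,:3].T
    return -Rt@M[:3,3], Rt@d
def onz(p,u,v,z):
    o,d=ray(p,u,v); return o+d*(z-o[2])/d[2]
def proj(p,X):
    f=K(p); M=np.array(p["world_to_cam"]); c=M[:3,:3]@np.asarray(X,float)+M[:3,3]
    return np.array([p["cx"]+f*c[0]/-c[2], p["cy"]-f*c[1]/-c[2]])
def save(p,n): cv2.imwrite("pics/"+n,p["pixels"][:,:,::-1])
def tr(p,t,s=.3):
    out=[]
    for d in viewer.trace(p,t):
        if d["score"]<s: continue
        m=np.array(d["pixels"]); ys,xs=np.nonzero(m)
        out.append((d["score"],m,xs.mean() if len(xs) else 0,ys.mean() if len(ys) else 0,d["rect"],len(xs)))
    return out
E
python3 - <<'E'
from h import *
o=get_obs(); print({k:np.round(v,3) for k,v in o.items()})
for n in("scene","top"):
    p=grab(n); save(p,n+"0.png"); print(n,[k for k in p if k!="pixels"],p["fovy"],p["cx"],p["cy"],[ (k,p[k]) for k in p if k not in("pixels","world_to_cam","fovy","cx","cy")])
    print(np.round(ray(p,320,240),3))
    for t in["barrel","drip_stand","left_block","drip_drawer","coaster","glass","jar","cork_1","bottle_1"]:
        for d in tr(p,t): print(t,round(d[0],2),np.round(d[2:4],1),np.round(d[4]),d[5], np.round(onz(p,d[2],d[3],0)[:2],3))
E
```

```text
{'clock': np.float64(0.0), 'joints': array([ 1.019,  0.478,  0.022,  1.556, -0.012,  1.109, -0.083]), 'qvel': array([-0.   , -0.002, -0.   , -0.001,  0.   , -0.   ,  0.001]), 'tau': array([ 1.0000e-03, -5.9645e+01,  1.6080e+00, -2.8119e+01,  1.2000e-02,
        9.0000e-03, -0.0000e+00]), 'tcp_pos': array([ 0.29 , -0.609,  0.23 ]), 'orientation': array([-3.063e+00, -6.910e-01,  1.000e-03]), 'contact_force': array([ 0.259, -1.107, -0.086]), 'moment': array([-0.024, -0.022, -0.026]), 'gripper_force': np.float64(0.0), 'grip_width': np.float64(0.085)}
scene ['fovy', 'cx', 'cy', 'world_to_cam', 'shot'] 52.95812168108108 319.1672964116894 236.89025559299048 [('shot', 1)]
[[-0.067  0.323  0.999]
 [ 0.579 -0.256 -0.774]]
barrel 0.8 [302.  150.5] [253.  72. 352. 250.] 10659 [ 1.038 -0.11 ]
barrel 0.66 [379.7 271.1] [373. 266. 389. 279.] 176 [ 0.523 -0.102]
drip_stand 0.94 [364.4 278.5] [307. 236. 427. 324.] 6015 [ 0.52  -0.056]
left_block 0.53 [339.9 316.4] [331. 307. 352. 327.] 241 [0.448 0.047]
drip_drawer 0.75 [376.5 302.2] [348. 289. 403. 315.] 354 [ 0.446 -0.05 ]
coaster 0.73 [394.4 219.7
[... 1163 characters left out ...]
0 [ 0.657 -0.22 ]
coaster 0.7 [349.6 272.1] [292. 232. 405. 309.] 7080 [ 0.513 -0.05 ]
glass 0.87 [214.4 304.5] [195. 288. 233. 318.] 940 [0.433 0.265]
jar 0.75 [476.4 275.3] [442. 245. 510. 303.] 3238 [ 0.509 -0.351]
cork_1 0.69 [362.6 278. ] [353. 270. 371. 290.] 207 [ 0.499 -0.081]
cork_1 0.62 [168.3 195.1] [136. 167. 206. 229.] 2161 [0.696 0.39 ]
cork_1 0.61 [336.  275.6] [326. 271. 349. 286.] 217 [ 0.504 -0.018]
bottle_1 0.94 [168.1 194.9] [136. 164. 204. 226.] 2295 [0.696 0.39 ]
bottle_1 0.9 [207.3 161. ] [180. 124. 238. 194.] 2252 [0.783 0.3  ]
bottle_1 0.71 [336.1 112.9] [292.  39. 383. 203.] 11719 [ 0.914 -0.016]
bottle_1 0.49 [349.5 272.2] [293. 234. 407. 311.] 7109 [ 0.513 -0.05 ]
```

View pics/scene0.png

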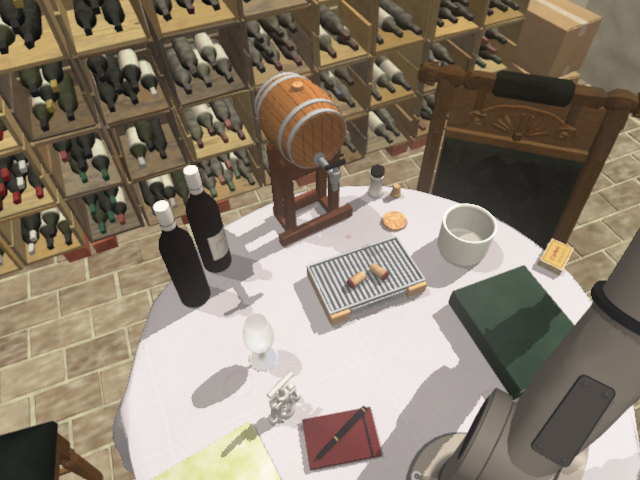

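View pics/top0.png

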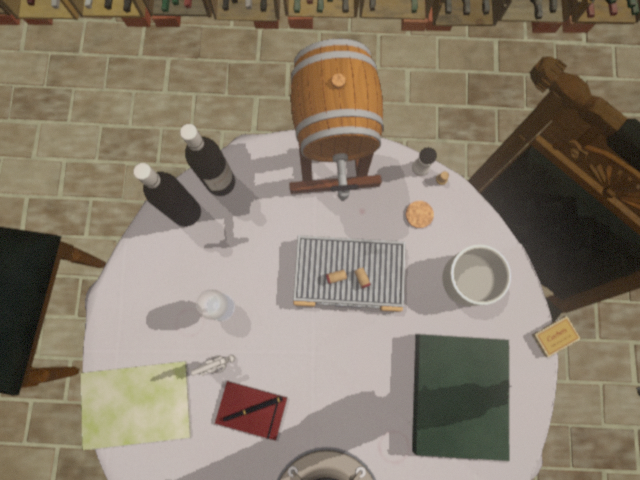

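The pictures show two corks on the tray (top image (336,276), (362,278)), the jar at (480,275), coaster (420,214), glass (213,305), the two bottles on the left, and the rail at about (290–380,185). Next I fit the poses by silhouette.

```bash
cat >> h.py <<'E'
from scipy.optimize import minimize
def ring(rad,z,n=24):
    a=np.linspace(0,2*np.pi,n,endpoint=False); return np.c_[rad*np.cos(a),rad*np.sin(a),np.full(n,z)]
SH={"drip_stand":np.array([[x,y,z] for x in(-.08,.08) for y in(-.125,.125) for z in(.003,.045)]),
"coaster":np.r_[ring(.034,0),ring(.034,.008)],
"jar":np.r_[ring(.066,0),ring(.066,.102)],
"cork_1":np.roll(np.r_[ring(.012,-.022),ring(.012,.022)],1,axis=1)[:,[1,0,2]] }
c=np.r_[ring(.012,-.022),ring(.012,.022)]; SH["cork_1"]=np.c_[c[:,0],c[:,2],c[:,1]+.012]
SH["bottle_1"]=None
def hull(p,P,S=4):
    q=np.array([proj(p,x) for x in P]); h=cv2.convexHull((q*S*16).astype(np.int32).reshape(-1,1,2))
    m=np.zeros((480*S,640*S),np.uint8); cv2.fillConvexPoly(m,h,1,shift=4); return m
def crop(ms,S=4):
    ys,xs=np.nonzero(np.any(ms,axis=0)); a=25
    return max(ys.min()-a,0),ys.max()+a,max(xs.min()-a,0),xs.max()+a
def fit(obs,name,x0,z,yaw=None):
    """obs: list of (picture,mask); returns x,y,yaw,IoUs"""
    S=4;prep=[]
    for p,m in obs:
        b=crop([m]); prep.append((p,b,cv2.resize(m[b[0]:b[1],b[2]:b[3]].astype(np.uint8),None,fx=S,fy=S,interpolation=cv2.INTER_LINEAR)>0))
    def ious(v):
        Rz=R.from_euler("z",v[2] if len(v)>2 else 0).as_matrix(); P=SH[name]@Rz.T+[v[0],v[1],z]; o=[]
        for p,b,m in prep:
            q=np.array([proj(p,x) for x in P])-[b[2],b[0]]+.5
            h=cv2.convexHull((q*S*16).astype(np.int32).reshape(-1,1,2)); k=np.zeros(m.shape,np.uint8)
            cv2.fillConvexPoly(k,h,1,shift=4); k=k>0; o.append((k&m).sum()/(k|m).sum())
        return o
    v0=list(x0)+([] if yaw is None else [yaw]); n=len(v0)
    s=np.vstack([v0]+[np.array(v0)+np.eye(n)[i]*(.012 if i<2 else .25) for i in range(n)])
    w=minimize(lambda v:-sum(ious(v)),v0,method="Nelder-Mead",options=dict(initial_simplex=s,xatol=2e-4,fatol=1e-4))
    return np.round(w.x,4),np.round(ious(w.x),2)
E
python3 - <<'E'
from h import *
ps=[grab("scene"),grab("top")]
def best(p,t,near,z,tol=.06):
    c=[d for d in tr(p,t) if np.hypot(*(onz(p,d[2],d[3],z)[:2]-near))<tol]
    return c[0][1] if c else None
for n,x0,z,y in[("drip_stand",(.51,-.05),0,0.),("coaster",(.655,-.22),0,None),("jar",(.52,-.35),0,None),("cork_1",(.495,-.078),.04,.3),("cork_1",(.495,-.02),.04,-1.2)]:
    o=[(p,m) for p in ps if (m:=best(p,n,x0,z+.02,.03 if "cork" in n else .08)) is not None]
    for q in [o]+[[a] for a in o]: print(n,fit(q,n,x0,z,y))
# rail: crops
a=ps[0]["pixels"][150:270,240:400]; b=ps[1]["pixels"][130:250,270:430]
im=np.vstack([cv2.resize(x,None,fx=2.5*2,fy=2.5*2,interpolation=cv2.INTER_CUBIC) for x in(a[40:100],b[20:80])])
cv2.imwrite("pics/rail.png",im[:,:,::-1]); print(im.shape)
# glass, bottles
for t in("glass","bottle_1"):
    for p in ps:
        for d in tr(p,t,.7): print(t,d[2:5])
E
```

```text
drip_stand (array([ 0.5085, -0.0482, -0.0516]), array([0.88, 0.91]))
drip_stand (array([ 0.509 , -0.0503, -0.0463]), array([0.88]))
drip_stand (array([ 0.5086, -0.0467, -0.0498]), array([0.92]))
coaster (array([ 0.6555, -0.2194]), array([0.83, 0.92]))
coaster (array([ 0.6564, -0.2214]), array([0.83]))
coaster (array([ 0.6559, -0.2184]), array([0.92]))
jar (array([ 0.5027, -0.3344]), array([0.94, 0.94]))
jar (array([ 0.5042, -0.3368]), array([0.95]))
jar (array([ 0.5021, -0.3316]), array([0.94]))
cork_1 (array([ 0.495 , -0.0767, -1.1236]), array([0.84, 0.86]))
cork_1 (array([ 0.4939, -0.0785, -1.1499]), array([0.9]))
cork_1 (array([ 0.4959, -0.075 , -1.1452]), array([0.9]))
cork_1 (array([ 0.4979, -0.0168,  0.2916]), array([0.8 , 0.88]))
cork_1 (array([ 0.4975, -0.0198,  0.295 ]), array([0.84]))
cork_1 (array([ 0.4985, -0.0157,  0.3111]), array([0.91]))
(600, 800, 3)
bottle_1 (np.float64(181.19729206963248), np.float64(258.1914893617021), [154.5, 198.7, 209.8, 309.0])
bottle_1 (np.float64(206.20035587188613), np.float64(223.5306049822064), [178.5, 165.2, 230.9, 272.1])
bottle_1 (np.float64(207.58815097945532), np.float64(161.36884854276158), [180.3, 126.3, 237.0, 196.2])
```

View pics/rail.png

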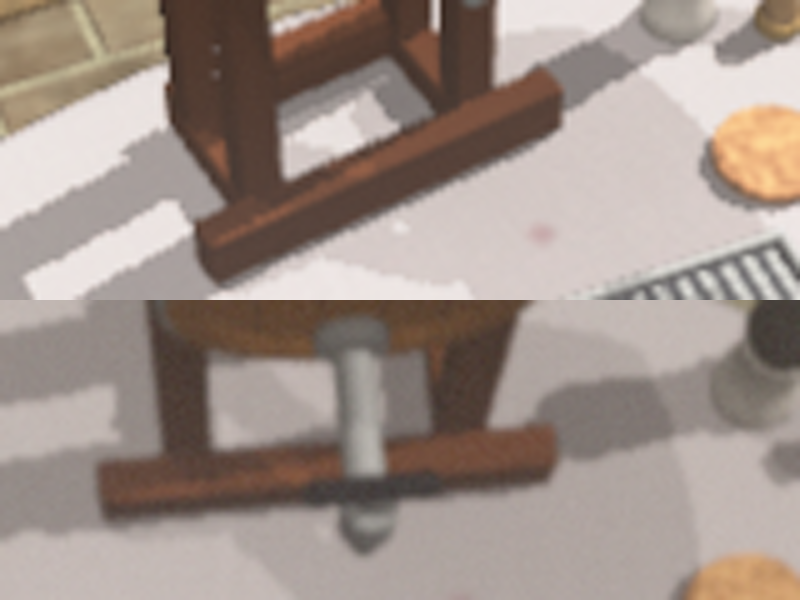

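```bash
python3 - <<'E'
from h import *
ps=[grab("scene"),grab("top")]
s=lambda x,y:(240+x/5-.4,190+y/5-.4)
t=lambda x,y:(270+x/5-.4,150+(y-300)/5-.4)
for nm,p,f,L in[("scene",ps[0],s,[((215,283),0),((560,125),0),((212,246),.034),((560,98),.034)]),("top",ps[1],t,[((107,520),0),((555,480),0),((103,493),.034),((555,453),.034)])]:
    for q,z in L: print(nm,q,np.round(onz(p,*f(*q),z),4))
# glass & bottles
for n in ("glass","bottle_1"):
    for p in ps:
        for d in tr(p,n,.5): 
            m=d[1]; ys,xs=np.nonzero(m); print(n,round(d[0],2),np.round(d[2:4],1),np.round(d[4]))
# glass fit with hull
SH["glass"]=np.r_[ring(.032,0),ring(.0325,.10),ring(.028,.155)]
SH["bottle"]=np.r_[ring(.037,0),ring(.037,.19),ring(.015,.25),ring(.015,.321)]
def go(nm,cls,x0,zc,tol):
    o=[]
    for p in ps:
        c=[d for d in tr(p,cls,.3) if np.hypot(*(np.array(d[2:4])-proj(p,(*x0,zc))))<tol]
        if c:o.append((p,c[0][1]))
    for q in [o]+[[a] for a in o]: print(nm,fit(q,nm,x0,0))
go("glass","glass",(.44,.24),.08,25)
E
```

```text
scene (215, 283) [0.7039 0.0908 0.    ]
scene (560, 125) [ 0.7262 -0.1262  0.    ]
scene (212, 246) [0.7011 0.0909 0.034 ]
scene (560, 98) [ 0.717 -0.12   0.034]
top (107, 520) [0.7033 0.0923 0.    ]
top (555, 480) [ 0.7263 -0.1261  0.    ]
top (103, 493) [0.7071 0.0925 0.034 ]
top (555, 453) [ 0.7296 -0.1222  0.034 ]
glass 0.97 [259.7 341.2] [241. 313. 276. 367.]
glass 0.92 [214.5 304.5] [197. 286. 235. 320.]
bottle_1 0.87 [181.1 257.9] [157. 199. 209. 308.]
bottle_1 0.65 [206.1 223.2] [180. 165. 230. 270.]
bottle_1 0.69 [207.4 161.4] [181. 125. 237. 195.]
bottle_1 0.65 [168.  194.9] [135. 163. 200. 228.]
glass (array([0.4289, 0.2484]), array([0.85, 0.93]))
glass (array([0.429 , 0.2477]), array([0.85]))
glass (array([0.4292, 0.2489]), array([0.93]))
```

```bash
cat >> h.py <<'E'
def plan(pos,yaw_deg):
    "remaining tool-frame shift/turn to world pos, tool-down yaw (deg)"
    o=get_obs(); Rm=R.from_rotvec(o["orientation"]).as_matrix(); d=np.array(pos)-o["tcp_pos"]
    y=np.degrees(np.arctan2(Rm[1,0],Rm[0,0])); t=(y-yaw_deg+180)%360-180
    s=Rm.T@d/.2; n=int(np.ceil(np.abs(s).max()))
    print("yaw now %.1f tcp"%y,np.round(o["tcp_pos"],4),"shift/call",np.round(s/n,3),"calls",n,"turn total",round(t/90,3),"rows",int(np.ceil(max(np.linalg.norm(d)/n/.0417,abs(t)/7.16)))+1)
E
python3 -c "
from h import *
plan((.498,-.017,.2),107)"
```

```text
yaw now 25.4 tcp [ 0.2898 -0.6096  0.2313] shift/call [ 0.737 -0.743  0.052] calls 3 turn total -0.906 rows 13
```

Emit:
play_rows([
  [[-0.3,0.737,-0.743,0.05,0],[-0.3,0.737,-0.743,0.05,0],[-0.3,0.737,-0.743,0.05,0],[-0.3,0.737,-0.743,0.05,0],[-0.3,0.737,-0.743,0.05,0],[-0.3,0.737,-0.743,0.05,0]],
])

```text
clock: 2.7
tcp_pos: [0.3631, -0.4037, 0.221]
orientation: [-3.057, -0.706, -0.003]
contact_force: [0.8, 1.1, 0.2]
grip_width: 0.0553
gripper_force: 0.0
```

Emit:
play_rows([
  [[-0.3,0.737,-0.743,0.05,0],[-0.3,0.737,-0.743,0.05,0],[-0.3,0.737,-0.743,0.05,0],[-0.3,0.737,-0.743,0.05,0],[-0.3,0.737,-0.743,0.05,0],[-0.3,0.737,-0.743,0.05,0]],
])

```text
clock: 3.2
tcp_pos: [0.4314, -0.2067, 0.2115]
orientation: [-3.058, -0.708, -0.004]
contact_force: [0.1, 0.5, 0.5]
grip_width: 0.0561
gripper_force: 0.0
```

Emit:
play_rows([
  [[-0.3,0.737,-0.743,0.05,-0.9],[-0.3,0.737,-0.743,0.05,-0.9],[-0.3,0.737,-0.743,0.05,-0.9],[-0.3,0.737,-0.743,0.05,-0.9],[-0.3,0.737,-0.743,0.05,-0.9],[-0.3,0.737,-0.743,0.05,-0.9],[-0.3,0.737,-0.743,0.05,-0.9],[-0.3,0.737,-0.743,0.05,-0.9],[-0.3,0.737,-0.743,0.05,-0.9],[-0.3,0.737,-0.743,0.05,-0.9],[-0.3,0.737,-0.743,0.05,-0.9],[-0.3,0.737,-0.743,0.05,-0.9]],
])

```text
clock: 4.2
tcp_pos: [0.4981, -0.0176, 0.2014]
orientation: [1.873, 2.522, 0.0]
contact_force: [0.3, 0.2, -0.5]
grip_width: 0.0555
gripper_force: 0.0
```

```bash
cat >> h.py <<'E'
def find(p,n,x0,z,tol=.05,s=.3):
    "masks of n whose centroid is near world x0"
    zz=z+(.05 if n=="jar" else .012)
    c=[d for d in tr(p,n,s) if np.hypot(*(onz(p,d[2],d[3],zz)[:2]-x0))<tol]
    return c[0][1] if c else None
def corks(p):
    for d in tr(p,"cork_1",.3): print("cork",round(d[0],2),np.round(d[2:4]),d[5],np.round(onz(p,d[2],d[3],.052)[:2],3))
def locate(ps,n,x0,z,yaw=None,tol=.05):
    o=[(p,m) for p in ps if (m:=find(p,n,x0,z,tol)) is not None]
    print(n,len(o),fit(o,n,x0,z,yaw) if o else None)
E
python3 -c "
from h import *
ps=[grab('scene'),grab('top')]
for p in ps: corks(p)
save(ps[0],'a.png')
locate(ps,'jar',(.503,-.334),0,None,.1)
locate(ps,'cork_1',(.498,-.017),.04,.29,.03)
print(get_obs()['grip_width'],get_obs()['clock'])
plan((.498,-.017,.1),107)"
```

```text
cork 0.47 [356. 279.] 217 [ 0.496 -0.018]
jar 1 (array([ 0.5016, -0.3298]), array([0.94]))
cork_1 1 (array([ 0.4966, -0.0189,  0.3046]), array([0.92]))
0.05529521270079464 4.6
yaw now 106.4 tcp [ 0.4978 -0.0172  0.2013] shift/call [0.001 0.001 0.507] calls 1 turn total -0.007 rows 4
```

Emit:
play_rows([
  [[-0.3,0,0,0.3,0],[-0.3,0,0,0.6,0],[-0.3,0,0,0.7,0],[-0.3,0,0,0.75,0],[-0.3,0,0,0.785,0],[-0.3,0,0,0.785,0],[1,0,0,0.785,0],[1,0,0,0.785,0],[1,0,0,0.785,0],[1,0,0,0.785,0],[1,0,0,0.785,0],[1,0,0,0.785,0]],
], grip_force=30)

```text
clock: 5.6
tcp_pos: [0.4995, -0.0171, 0.0463]
orientation: [1.88, 2.513, 0.003]
contact_force: [-0.6, 1.0, 8.2]
grip_width: 0.0229
gripper_force: 29.9
```

Emit:
play_rows([
  [[1,0,0,-0.2,0],[1,0,0,-0.4,0],[1,0,0,-0.6,0],[1,0,0,-0.7,0],[1,0,0,-0.7,0],[1,0,0,-0.7,0]],
])

```text
clock: 6.1
tcp_pos: [0.4988, -0.0174, 0.1863]
orientation: [1.88, 2.512, 0.003]
contact_force: [-0.0, -0.1, -0.4]
grip_width: 0.0228
gripper_force: 29.7
```

```bash
python3 -c "
from h import *
ps=[grab('scene'),grab('top')]
for p in ps: corks(p)
locate(ps,'jar',(.503,-.334),0,None,.1)
print(get_obs()['grip_width'],get_obs()['clock'])
plan((.503,-.332,.18),25)"
```

```text
cork 0.65 [379. 271.] 138 [ 0.493 -0.079]
jar 2 (array([ 0.5021, -0.3338]), array([0.92, 0.95]))
0.022878171252315956 6.4
yaw now 106.4 tcp [ 0.497  -0.0171  0.1832] shift/call [-0.759 -0.208  0.008] calls 2 turn total 0.905 rows 13
```

Emit:
play_rows([
  [[1,-0.759,-0.208,0,0],[1,-0.759,-0.208,0,0],[1,-0.759,-0.208,0,0],[1,-0.759,-0.208,0,0],[1,-0.759,-0.208,0,0],[1,-0.759,-0.208,0,0]],
])

```text
clock: 6.9
tcp_pos: [0.5001, -0.1766, 0.1833]
orientation: [-1.886, -2.51, 0.001]
contact_force: [-0.3, 0.9, -0.4]
grip_width: 0.0228
gripper_force: 29.7
```

Emit:
play_rows([
  [[1,-0.759,-0.208,0,0.9],[1,-0.759,-0.208,0,0.9],[1,-0.759,-0.208,0,0.9],[1,-0.759,-0.208,0,0.9],[1,-0.759,-0.208,0,0.9],[1,-0.759,-0.208,0,0.9],[1,-0.759,-0.208,0,0.9],[1,-0.759,-0.208,0,0.9],[1,-0.759,-0.208,0,0.9],[1,-0.759,-0.208,0,0.9],[1,-0.759,-0.208,0,0.9],[1,-0.759,-0.208,0,0.9]],
])

```text
clock: 7.9
tcp_pos: [0.5046, -0.3293, 0.1836]
orientation: [-3.064, -0.686, 0.001]
contact_force: [-0.0, -0.3, 0.0]
grip_width: 0.0226
gripper_force: 29.7
```

```bash
python3 -c "
from h import *
ps=[grab('scene'),grab('top')]
save(ps[0],'b.png')
locate(ps,'jar',(.503,-.334),0,None,.1)
print(get_obs()['grip_width'],get_obs()['clock'])
plan((.502,-.334,.037),25)"
```

```text
jar 2 (array([ 0.5017, -0.3343]), array([0.93, 0.74]))
0.023099230438958503 8.1
yaw now 25.6 tcp [ 0.5044 -0.3303  0.1839] shift/call [-0.019  0.012  0.734] calls 1 turn total 0.007 rows 5
```

Emit:
play_rows([
  [[1,-0.019,0.012,0.2,0],[1,-0.019,0.012,0.4,0],[1,-0.019,0.012,0.55,0],[1,-0.019,0.012,0.65,0],[1,-0.019,0.012,0.7,0],[1,-0.019,0.012,0.735,0],[1,-0.019,0.012,0.735,0],[-0.1,-0.019,0.012,0.735,0],[-0.1,-0.019,0.012,0.735,0],[-0.1,-0.019,0.012,0.735,0],[-0.1,-0.019,0.012,0.735,0],[-0.1,-0.019,0.012,0.735,0]],
])

```text
clock: 9.1
tcp_pos: [0.502, -0.3355, 0.0382]
orientation: [3.064, 0.692, 0.002]
contact_force: [-0.8, 3.5, 2.6]
grip_width: 0.0467
gripper_force: 0.0
```

Emit:
play_rows([
  [[-0.1,0,0,-0.2,0],[-0.1,0,0,-0.4,0],[-0.1,0,0,-0.6,0],[-0.1,0,0,-0.7,0],[-0.1,0,0,-0.7,0]],
])

```text
clock: 9.52
tcp_pos: [0.5048, -0.3384, 0.1839]
orientation: [3.057, 0.688, 0.013]
contact_force: [0.2, 0.3, 0.7]
grip_width: 0.0468
gripper_force: 0.0
```

```bash
python3 -c "
from h import *
ps=[grab('scene'),grab('top')]
for p in ps: corks(p)
locate(ps,'cork_1',(.495,-.077),.04,-1.13,.05)
print(get_obs()['grip_width'],get_obs()['clock'])
plan((.495,-.077,.16),25)"
```

```text
cork 0.59 [379. 271.] 188 [ 0.493 -0.079]
cork 0.67 [473. 276.] 145 [ 0.5   -0.328]
cork 0.61 [336. 113.] 11713 [ 0.89  -0.015]
cork 0.49 [362. 278.] 175 [ 0.494 -0.076]
cork_1 2 (array([ 0.4939, -0.0782, -1.1402]), array([0.89, 0.75]))
0.0470494681486892 9.8167
yaw now 25.4 tcp [ 0.5006 -0.3354  0.1758] shift/call [ 0.265 -0.589  0.04 ] calls 2 turn total 0.005 rows 5
```

Emit:
play_rows([
  [[-0.3,0.262,-0.588,0,0],[-0.3,0.262,-0.588,0,0],[-0.3,0.262,-0.588,0,0],[-0.3,0.262,-0.588,0,0],[-0.3,0.262,-0.588,0,0]],
])

```text
clock: 10.23
tcp_pos: [0.4982, -0.2034, 0.1764]
orientation: [-3.061, -0.7, 0.002]
contact_force: [0.8, -1.8, 0.1]
grip_width: 0.0554
gripper_force: 0.0
```

Emit:
play_rows([
  [[-0.3,0.262,-0.588,0.1,0],[-0.3,0.262,-0.588,0.1,0],[-0.3,0.262,-0.588,0.1,0],[-0.3,0.262,-0.588,0.1,0],[-0.3,0.262,-0.588,0.1,0],[-0.3,0.262,-0.588,0.1,0]],
])

```text
clock: 10.73
tcp_pos: [0.4952, -0.0797, 0.1569]
orientation: [3.064, 0.69, -0.001]
contact_force: [0.7, -1.3, -0.2]
grip_width: 0.0557
gripper_force: 0.0
```

```bash
python3 -c "
from h import *
ps=[grab('scene')]
for p in ps: corks(p)
locate(ps,'cork_1',(.495,-.077),.04,-1.13,.05)
plan((.495,-.077,.047),25)"
```

```text
cork 0.46 [379. 271.] 192 [ 0.493 -0.079]
cork_1 1 (array([ 0.494 , -0.0789, -1.2114]), array([0.88]))
yaw now 25.2 tcp [ 0.4952 -0.0807  0.1572] shift/call [ 0.007 -0.018  0.551] calls 1 turn total 0.002 rows 4
```

Emit:
play_rows([
  [[-0.3,0.007,-0.018,0.3,0],[-0.3,0.007,-0.018,0.45,0],[-0.3,0.007,-0.018,0.52,0],[-0.3,0.007,-0.018,0.55,0],[-0.3,0.007,-0.018,0.55,0],[1,0.007,-0.018,0.55,0],[1,0.007,-0.018,0.55,0],[1,0.007,-0.018,0.55,0],[1,0.007,-0.018,0.55,0],[1,0.007,-0.018,0.55,0],[1,0.007,-0.018,0.55,0]],
])

```text
clock: 11.8
tcp_pos: [0.4963, -0.0749, 0.0491]
orientation: [3.063, 0.69, 0.005]
contact_force: [-0.2, -0.6, 7.3]
grip_width: 0.0228
gripper_force: 29.9
```

Emit:
play_rows([
  [[1,0,0,-0.2,0],[1,0,0,-0.4,0],[1,0,0,-0.6,0],[1,0,0,-0.68,0],[1,0,0,-0.68,0]],
])

```text
clock: 12.22
tcp_pos: [0.4981, -0.0746, 0.1889]
orientation: [3.061, 0.69, 0.015]
contact_force: [0.9, 0.8, 1.0]
grip_width: 0.0223
gripper_force: 29.7
```

```bash
python3 -c "
from h import *
ps=[grab('scene'),grab('top')]
for p in ps: corks(p)
locate(ps,'jar',(.503,-.334),0,None,.1)
print(get_obs()['grip_width'],get_obs()['clock'])
plan((.503,-.334,.18),25)"
```

```text
cork 0.59 [389. 236.] 73 [ 0.578 -0.154]
cork 0.49 [462. 236.] 25 [ 0.499 -0.322]
cork 0.44 [473. 276.] 198 [ 0.501 -0.328]
jar 2 (array([ 0.5033, -0.3347]), array([0.94, 0.9 ]))
0.02266696407048447 12.5167
yaw now 25.4 tcp [ 0.4938 -0.0744  0.182 ] shift/call [-0.258  0.596  0.005] calls 2 turn total 0.005 rows 5
```

Emit:
play_rows([
  [[1,-0.258,0.596,0,0],[1,-0.258,0.596,0,0],[1,-0.258,0.596,0,0],[1,-0.258,0.596,0,0],[1,-0.258,0.596,0,0],[1,-0.258,0.596,0,0]],
])

```text
clock: 13.02
tcp_pos: [0.4988, -0.2037, 0.1822]
orientation: [-3.063, -0.69, 0.003]
contact_force: [0.3, 1.1, -0.5]
grip_width: 0.0224
gripper_force: 29.7
```

Emit:
play_rows([
  [[1,-0.268,0.64,0,0],[1,-0.268,0.64,0,0],[1,-0.268,0.64,0,0],[1,-0.268,0.64,0,0],[1,-0.268,0.64,0,0],[1,-0.268,0.64,0,0]],
])

```text
clock: 13.52
tcp_pos: [0.5063, -0.3412, 0.1825]
orientation: [-3.062, -0.692, 0.001]
contact_force: [0.4, 0.7, -0.8]
grip_width: 0.0227
gripper_force: 29.7
```

```bash
python3 -c "
from h import *
ps=[grab('scene'),grab('top')]
locate(ps,'jar',(.503,-.334),0,None,.1)
print(get_obs()['grip_width'],get_obs()['clock'])
plan((.503,-.344,.039),25)"
```

```text
jar 2 (array([ 0.5037, -0.3342]), array([0.9 , 0.75]))
0.023091548246908084 13.7167
yaw now 25.6 tcp [ 0.5067 -0.3401  0.1832] shift/call [-0.025  0.01   0.721] calls 1 turn total 0.007 rows 5
```

Emit:
play_rows([
  [[1,-0.025,0.01,0.2,0],[1,-0.025,0.01,0.4,0],[1,-0.025,0.01,0.55,0],[1,-0.025,0.01,0.65,0],[1,-0.025,0.01,0.7,0],[1,-0.025,0.01,0.72,0],[1,-0.025,0.01,0.72,0],[-0.1,-0.025,0.01,0.72,0],[-0.1,-0.025,0.01,0.72,0],[-0.1,-0.025,0.01,0.72,0],[-0.1,-0.025,0.01,0.72,0],[-0.1,-0.025,0.01,0.72,0]],
])

```text
clock: 14.72
tcp_pos: [0.5028, -0.3468, 0.0398]
orientation: [3.064, 0.692, 0.001]
contact_force: [-1.1, 3.5, 3.4]
grip_width: 0.0473
gripper_force: 0.0
```

Emit:
play_rows([
  [[-0.1,0,0,-0.2,0],[-0.1,0,0,-0.4,0],[-0.1,0,0,-0.6,0],[-0.1,0,0,-0.7,0],[-0.1,0,0,-0.7,0]],
])

```text
clock: 15.13
tcp_pos: [0.5054, -0.3499, 0.1857]
orientation: [3.057, 0.687, 0.013]
contact_force: [0.3, -0.0, 0.0]
grip_width: 0.0471
gripper_force: 0.0
```

```bash
python3 -c "
from h import *
ps=[grab('scene'),grab('top')]
for p in ps: corks(p)
locate(ps,'coaster',(.656,-.2195),0,None,.05)
cv2.imwrite('pics/jar.png',cv2.resize(ps[1]['pixels'][200:320,280:520],None,fx=3,fy=3)[:,:,::-1])
plan((.656,-.2195,.12),90)"
```

```text
cork 0.61 [473. 275.] 204 [ 0.502 -0.327]
cork 0.42 [484. 271.] 90 [ 0.513 -0.353]
coaster 2 (array([ 0.6563, -0.2217]), array([0.88, 0.84]))
yaw now 25.4 tcp [ 0.5014 -0.3466  0.1777] shift/call [ 0.971 -0.242  0.287] calls 1 turn total -0.718 rows 11
```

View pics/jar.png

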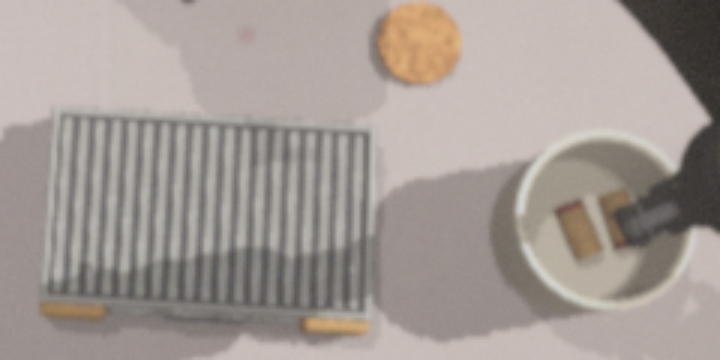

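The crop shows an empty tray and both corks inside the jar, at about crop (578,230) and (620,215). The coaster is next.

Emit:
play_rows([
  [[-1,0.97,-0.24,0.287,-0.718],[-1,0.97,-0.24,0.287,-0.718],[-1,0.97,-0.24,0.287,-0.718],[-1,0.97,-0.24,0.287,-0.718],[-1,0.97,-0.24,0.287,-0.718],[-1,0.97,-0.24,0.287,-0.718],[-1,0.97,-0.24,0.287,-0.718],[-1,0.97,-0.24,0.287,-0.718],[-1,0.97,-0.24,0.287,-0.718],[-1,0.97,-0.24,0.287,-0.718],[-1,0.97,-0.24,0.287,-0.718],[-1,0.97,-0.24,0.287,-0.718]],
])

```text
clock: 16.43
tcp_pos: [0.6565, -0.2202, 0.1211]
orientation: [-2.224, -2.217, 0.001]
contact_force: [0.1, 0.7, -0.1]
grip_width: 0.0857
gripper_force: 0.0
```

```bash
python3 -c "
from h import *
print(get_obs()['contact_force'],get_obs()['grip_width'])
plan((.656,-.2205,-.004),90)"
```

```text
[ 0.12342608  0.69415472 -0.06123012] 0.08568224499745729
yaw now 89.8 tcp [ 0.6565 -0.2202  0.1211] shift/call [-0.002 -0.002  0.626] calls 1 turn total -0.002 rows 5
```

Emit:
play_rows([
  [[-1,0,0,0.2,0],[-1,0,0,0.38,0],[-1,0,0,0.48,0],[-1,0,0,0.54,0],[-1,0,0,0.58,0],[-1,0,0,0.6,0],[-1,0,0,0.615,0],[-1,0,0,0.615,0]],
], grip_force=25)

```text
clock: 17.1
tcp_pos: [0.6577, -0.2203, -0.0003]
orientation: [2.22, 2.221, 0.001]
contact_force: [-0.6, -0.0, 0.0]
grip_width: 0.0854
gripper_force: 0.0
```

Emit:
play_rows([
  [[0.2,0,0,0,0],[0.2,0,0,0,0],[0.2,0,0,0,0],[0.2,0,0,0,0],[0.2,0,0,0,0]],
])

```text
clock: 17.52
tcp_pos: [0.6574, -0.2204, 0.0011]
orientation: [2.22, 2.221, 0.0]
contact_force: [-3.3, 0.3, 7.9]
grip_width: 0.0637
gripper_force: 24.7
```

Emit:
play_rows([
  [[0.2,0,0,-0.05,0],[0.2,0,0,-0.1,0],[0.2,0,0,-0.2,0],[0.2,0,0,-0.4,0],[0.2,0,0,-0.6,0],[0.2,0,0,-0.6,0],[0.2,0,0,-0.6,0]],
])

```text
clock: 18.1
tcp_pos: [0.6595, -0.2207, 0.1237]
orientation: [2.216, 2.217, 0.006]
contact_force: [-0.4, -0.1, -0.2]
grip_width: 0.0343
gripper_force: 0.0
```

```bash
python3 -c "
from h import *
print(get_obs()['grip_width'],get_obs()['gripper_force'])
ps=[grab('scene'),grab('top')]
locate(ps,'coaster',(.656,-.2195),.12,None,.05)
a=[cv2.resize(p['pixels'][v-50:v+50,u-65:u+65],None,fx=4,fy=4) for p,(u,v) in zip(ps,[np.int32(proj(p,(.656,-.22,.12))) for p in ps])]
cv2.imwrite('pics/c.png',cv2.resize(np.vstack(a),None,fx=.75,fy=.75)[:,:,::-1])
plan((.509,-.048,.15),90)"
```

```text
0.03425788699858492 0.0
coaster 0 None
yaw now 90.0 tcp [ 0.6559 -0.22    0.1178] shift/call [ 0.861 -0.734 -0.159] calls 1 turn total 0.0 rows 7
```

View pics/c.png

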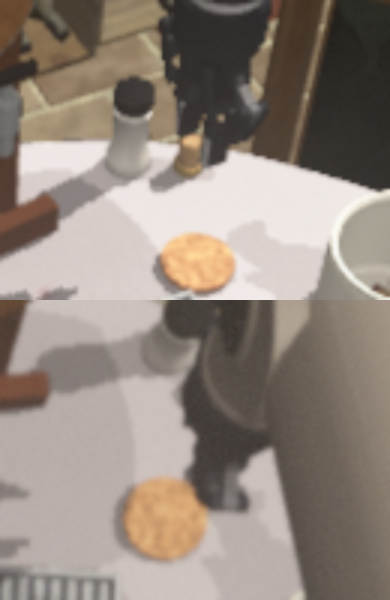

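The coaster is still on the table; the pads closed too high. I'll relocate it and go about 6 mm lower.

```bash
python3 -c "
from h import *
ps=[grab('scene'),grab('top')]
locate(ps,'coaster',(.656,-.2195),0,None,.05)
locate(ps[:1],'coaster',(.656,-.2195),0,None,.05)
locate(ps[1:],'coaster',(.656,-.2195),0,None,.05)
plan((.656,-.2205,-.006),90)"
```

```text
coaster 2 (array([ 0.633 , -0.2182]), array([0.88, 0.91]))
coaster 1 (array([ 0.6337, -0.2216]), array([0.92]))
coaster 1 (array([ 0.6332, -0.2169]), array([0.92]))
yaw now 90.0 tcp [ 0.6566 -0.22    0.1182] shift/call [-0.003 -0.003  0.621] calls 1 turn total 0.001 rows 4
```

Emit:
play_rows([
  [[-1,0.005,-0.115,0,0],[-1,0.005,-0.115,0,0],[-1,0.005,-0.115,0,0],[-1,0.005,-0.115,0.2,0],[-1,0.005,-0.115,0.38,0],[-1,0.005,-0.115,0.5,0],[-1,0.005,-0.115,0.56,0],[-1,0.005,-0.115,0.59,0],[-1,0.005,-0.115,0.61,0],[-1,0.005,-0.115,0.622,0],[-1,0.005,-0.115,0.622,0],[-1,0.005,-0.115,0.622,0]],
])

```text
clock: 19.6
tcp_pos: [0.635, -0.2194, -0.0041]
orientation: [2.219, 2.221, 0.002]
contact_force: [0.2, 1.0, -0.4]
grip_width: 0.0856
gripper_force: 0.0
```

Emit:
play_rows([
  [[0.1,0,0,0,0],[0.1,0,0,0,0],[0.1,0,0,0,0],[0.1,0,0,0,0],[0.1,0,0,0,0]],
])

```text
clock: 20.02
tcp_pos: [0.6346, -0.2194, -0.0042]
orientation: [2.22, 2.221, 0.001]
contact_force: [-1.8, -0.1, 6.5]
grip_width: 0.0662
gripper_force: 27.2
```

Emit:
play_rows([
  [[0.1,0,0,-0.05,0],[0.1,0,0,-0.1,0],[0.1,0,0,-0.15,0],[0.1,0,0,-0.15,0]],
])

```text
clock: 20.35
tcp_pos: [0.6358, -0.2196, 0.0276]
orientation: [2.218, 2.219, 0.004]
contact_force: [-0.2, -0.1, 0.2]
grip_width: 0.0657
gripper_force: 28.3
```

Emit:
play_rows([
  [[0.1,0,0,-0.2,0],[0.1,0,0,-0.35,0],[0.1,0.3,-0.2,-0.4,0],[0.1,0.6,-0.4,-0.4,0],[0.1,0.857,-0.63,-0.4,0],[0.1,0.857,-0.63,-0.4,0],[0.1,0.857,-0.63,-0.4,0],[0.1,0.857,-0.63,-0.4,0],[0.1,0.857,-0.63,-0.4,0]],
])

```text
clock: 21.1
tcp_pos: [0.5062, -0.0453, 0.105]
orientation: [-2.215, -2.228, 0.0]
contact_force: [-0.2, -1.2, 0.0]
grip_width: 0.0658
gripper_force: 28.6
```

```bash
python3 -c "
from h import *
ps=[grab('scene'),grab('top')]
z=get_obs()['tcp_pos'][2]
locate(ps,'coaster',(.51,-.048),z+.005,None,.05)
locate(ps,'drip_stand',(.509,-.048),0,-.05,.06)
print(get_obs()['grip_width'])
save(ps[0],'d.png')
plan((.509,-.048,.037),90)"
```

```text
coaster 1 (array([ 0.5065, -0.0434]), array([0.59]))
drip_stand 1 (array([ 0.5093, -0.0509, -0.0529]), array([0.82]))
0.06596059206273695
yaw now 89.9 tcp [ 0.5086 -0.0492  0.1044] shift/call [0.006 0.002 0.337] calls 1 turn total -0.001 rows 3
```

View pics/d.png

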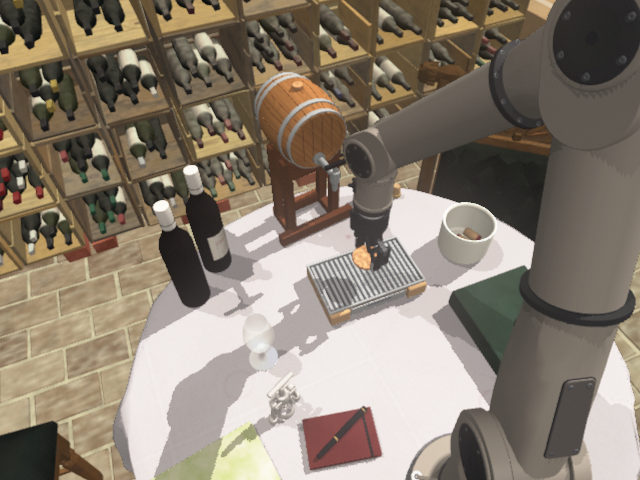

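The picture shows the coaster held level at (365,258) over the tray, and both corks still in the jar. I'll lower it now.

Emit:
play_rows([
  [[0.1,0.003,0.002,0.15,0],[0.1,0.003,0.002,0.25,0],[0.1,0.003,0.002,0.31,0],[0.1,0.003,0.002,0.33,0],[0.1,0.003,0.002,0.34,0],[0.1,0.003,0.002,0.34,0],[0.1,0.003,0.002,0.34,0],[-1,0.003,0.002,0.34,0],[-1,0.003,0.002,0.34,0],[-1,0.003,0.002,0.34,0],[-1,0.003,0.002,0.34,0]],
])

```text
clock: 22.32
tcp_pos: [0.5084, -0.0473, 0.0369]
orientation: [2.22, 2.222, 0.001]
contact_force: [-0.7, -0.7, -0.4]
grip_width: 0.0857
gripper_force: 0.0
```

Emit:
play_rows([
  [[-1,0,0,-0.2,0],[-1,0,0,-0.4,0],[-1,0,0,-0.6,0],[-1,0,0,-0.8,0],[-1,0,0,-1,0],[-1,0,0,-1,0]],
])

```text
clock: 22.82
tcp_pos: [0.5126, -0.0468, 0.2446]
orientation: [2.213, 2.215, 0.013]
contact_force: [1.6, -0.0, 0.6]
grip_width: 0.0852
gripper_force: 0.0
```

```bash
python3 -c "
from h import *
print(get_obs()['tcp_pos'])
ps=[grab('scene'),grab('top')]
for q in (ps,ps[:1],ps[1:]):
  locate(q,'coaster',(.51,-.048),.04,None,.05)
  locate(q,'drip_stand',(.509,-.048),0,-.05,.06)
plan((.429,.248,.25),90)"
```

```text
[ 0.51256442 -0.04684214  0.24463848]
coaster 2 (array([ 0.5081, -0.0477]), array([0.96, 0.25]))
drip_stand 1 (array([ 0.5088, -0.0501, -0.0409]), array([0.87]))
coaster 1 (array([ 0.5079, -0.0482]), array([0.96]))
drip_stand 1 (array([ 0.5088, -0.0501, -0.0409]), array([0.87]))
coaster 1 (array([ 0.5089, -0.0353]), array([0.27]))
drip_stand 0 None
yaw now 90.1 tcp [ 0.5077 -0.0472  0.2356] shift/call [ 0.738 -0.196 -0.036] calls 2 turn total 0.001 rows 5
```

Emit:
play_rows([
  [[-1,0.738,-0.196,-0.03,0],[-1,0.738,-0.196,-0.03,0],[-1,0.738,-0.196,-0.03,0],[-1,0.738,-0.196,-0.03,0],[-1,0.738,-0.196,-0.03,0],[-1,0.738,-0.196,-0.03,0]],
])

```text
clock: 23.82
tcp_pos: [0.4683, 0.1019, 0.2424]
orientation: [-2.216, -2.227, 0.0]
contact_force: [0.4, -1.1, -1.1]
grip_width: 0.0854
gripper_force: 0.0
```

Emit:
play_rows([
  [[-1,0.738,-0.196,0,0],[-1,0.738,-0.196,0,0],[-1,0.738,-0.196,0,0],[-1,0.738,-0.196,0,0],[-1,0.738,-0.196,0,0],[-1,0.738,-0.196,0,0],[-1,0.738,-0.196,0,0]],
])

```text
clock: 24.4
tcp_pos: [0.4304, 0.2458, 0.2419]
orientation: [2.223, 2.219, -0.002]
contact_force: [0.3, 0.3, 0.2]
grip_width: 0.0856
gripper_force: 0.0
```

```bash
cat >> h.py <<'E'
SH["glass"]=np.r_[ring(.032,0),ring(.0325,.10),ring(.028,.155)]
E
python3 -c "
from h import *
ps=[grab('scene'),grab('top')]
save(ps[0],'e.png')
locate(ps,'coaster',(.51,-.048),.04,None,.05)
for q in (ps,ps[:1],ps[1:]):
  o=[(p,c[0][1]) for p in q if (c:=[d for d in tr(p,'glass') if np.hypot(*(np.array(d[2:4])-proj(p,(.429,.248,.08))))<20])]
  print(fit(o,'glass',(.429,.248),0))
plan((.429,.248,.095),90)"
```

```text
coaster 2 (array([ 0.5088, -0.0469]), array([0.87, 0.91]))
(array([0.4294, 0.2477]), array([0.87, 0.66]))
(array([0.4275, 0.2482]), array([0.87]))
(array([0.4302, 0.2406]), array([0.66]))
yaw now 90.0 tcp [0.4298 0.2473 0.2425] shift/call [ 0.004 -0.004  0.738] calls 1 turn total -0.0 rows 5
```

View pics/e.png

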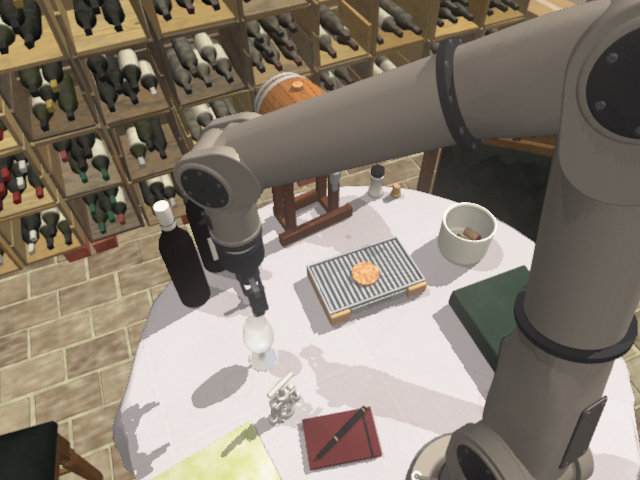

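The coaster lies in the middle of the tray (366,272) and the gripper is right above the glass (258,335).

Emit:
play_rows([
  [[-1,0.002,-0.006,0.2,0],[-1,0.002,-0.006,0.35,0],[-1,0.002,-0.006,0.5,0],[-1,0.002,-0.006,0.6,0],[-1,0.002,-0.006,0.68,0],[-1,0.002,-0.006,0.72,0],[-1,0.002,-0.006,0.735,0],[-1,0.002,-0.006,0.735,0]],
], grip_force=25)

```text
clock: 25.47
tcp_pos: [0.4283, 0.2483, 0.0954]
orientation: [-2.22, -2.222, 0.001]
contact_force: [0.7, -1.1, -0.0]
grip_width: 0.0852
gripper_force: 0.0
```

Emit:
play_rows([
  [[0,0,0,0,0],[0,0,0,0,0],[0,0,0,0,0],[0,0,0,0,0],[0,0,0,0,0]],
])

```text
clock: 25.88
tcp_pos: [0.4294, 0.2488, 0.0971]
orientation: [2.22, 2.221, 0.004]
contact_force: [-1.4, -0.8, 5.5]
grip_width: 0.0614
gripper_force: 26.1
```

```bash
python3 -c "
from h import *
print(get_obs()['grip_width'],get_obs()['tcp_pos'])"
```

```text
0.061377315867061966 [0.42939877 0.24883077 0.09706473]
```

Emit:
play_rows([
  [[0,0,0,-0.05,0],[0,0,0,-0.15,0],[0,0,0,-0.3,0],[0,0,0,-0.45,0],[0,0,0,-0.55,0],[0,0,0,-0.55,0],[0,0,0,-0.55,0]],
])

```text
clock: 26.47
tcp_pos: [0.429, 0.2486, 0.2073]
orientation: [2.22, 2.221, 0.005]
contact_force: [-0.6, 1.0, -1.7]
grip_width: 0.0619
gripper_force: 27.6
```

```bash
python3 -c "
from h import *
print(get_obs()['grip_width'],get_obs()['gripper_force'])
plan((.5085,-.048,.206),90)"
```

```text
0.06190953644650591 27.584314915615664
yaw now 90.0 tcp [0.429  0.2486 0.2073] shift/call [-0.742  0.198  0.003] calls 2 turn total 0.0 rows 5
```

Emit:
play_rows([
  [[0,-0.1,0.03,0,0],[0,-0.25,0.07,0,0],[0,-0.4,0.11,0,0],[0,-0.55,0.15,0,0],[0,-0.68,0.18,0,0],[0,-0.742,0.198,0,0],[0,-0.742,0.198,0,0]],
])

```text
clock: 27.05
tcp_pos: [0.4678, 0.0956, 0.2041]
orientation: [-2.227, -2.216, 0.005]
contact_force: [0.6, -0.9, -0.7]
grip_width: 0.0621
gripper_force: 27.6
```

Emit:
play_rows([
  [[0,-0.1,0.03,0,0],[0,-0.25,0.07,0,0],[0,-0.4,0.11,0,0],[0,-0.55,0.15,0,0],[0,-0.68,0.18,0,0],[0,-0.742,0.198,0,0],[0,-0.742,0.198,0,0],[0,-0.742,0.198,0,0]],
])

```text
clock: 27.72
tcp_pos: [0.5073, -0.0475, 0.2048]
orientation: [-2.219, -2.221, 0.001]
contact_force: [-0.1, 0.7, -1.8]
grip_width: 0.0616
gripper_force: 27.6
```

```bash
python3 -c "
from h import *
o=get_obs(); print(o['grip_width'],o['gripper_force'])
ps=[grab('scene'),grab('top')]
zb=o['tcp_pos'][2]-.0968
locate(ps[:1],'coaster',(.51,-.048),.04,None,.05)
for p in ps[:1]:
  o=[(p,c[0][1]) for p in [p] if (c:=[d for d in tr(p,'glass') if np.hypot(*(np.array(d[2:4])-proj(p,(.509,-.048,zb+.08))))<25])]
  print(fit(o,'glass',(.509,-.048),zb) if o else None)
p=ps[0];cv2.imwrite('pics/f.png',cv2.resize(p['pixels'][180:340,260:460],None,fx=3.5,fy=3.5)[:,:,::-1])
plan((.5085,-.048,.146),90)"
```

```text
0.0616442044198518 27.56809150324898
coaster 1 (array([ 0.5078, -0.0489]), array([0.75]))
(array([ 0.5066, -0.0476]), array([0.59]))
yaw now 90.2 tcp [ 0.5075 -0.0465  0.2054] shift/call [-0.008  0.005  0.297] calls 1 turn total 0.002 rows 3
```

View pics/f.png

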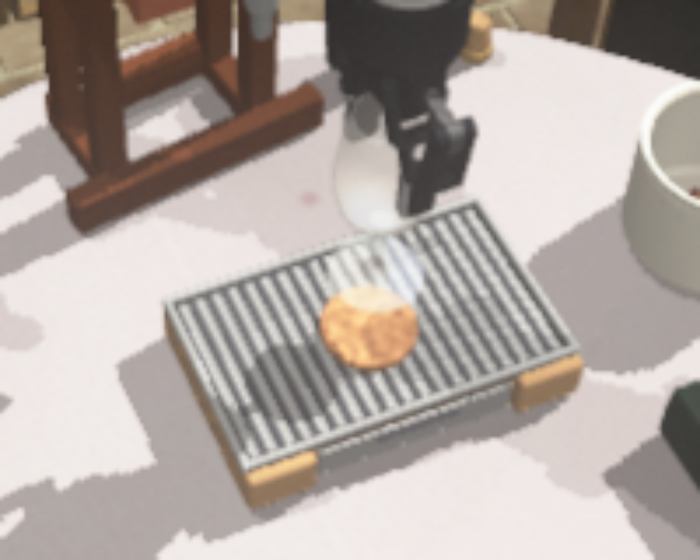

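The glass hangs upright with its foot (crop 375,272) above the coaster (370,325), as expected for the remaining height. I'll lower and release.

Emit:
play_rows([
  [[0,-0.008,0.005,0.1,0],[0,-0.008,0.005,0.2,0],[0,-0.008,0.005,0.25,0],[0,-0.008,0.005,0.28,0],[0,-0.008,0.005,0.295,0],[0,-0.008,0.005,0.302,0],[0,-0.008,0.005,0.302,0],[0,-0.008,0.005,0.302,0]],
])

```text
clock: 28.58
tcp_pos: [0.5093, -0.05, 0.1458]
orientation: [2.22, 2.222, 0.001]
contact_force: [0.0, -1.2, -1.2]
grip_width: 0.0616
gripper_force: 27.6
```

Emit:
play_rows([
  [[-0.7,0,0,0,0],[-0.85,0,0,0,0],[-1,0,0,0,0],[-1,0,0,0,0],[-1,0,0,0,0],[-1,0,0,0,0]],
])

```text
clock: 29.08
tcp_pos: [0.5088, -0.0501, 0.1452]
orientation: [2.22, 2.222, 0.0]
contact_force: [-0.6, -0.2, -0.1]
grip_width: 0.0853
gripper_force: 0.0
```

Emit:
play_rows([
  [[-1,0,0,-0.08,0],[-1,0,0,-0.2,0],[-1,0,0,-0.35,0],[-1,0,0,-0.5,0],[-1,0,0,-0.55,0],[-1,0,0,-0.55,0]],
])

```text
clock: 29.58
tcp_pos: [0.5106, -0.05, 0.258]
orientation: [2.217, 2.219, 0.006]
contact_force: [0.9, 0.1, 0.0]
grip_width: 0.0855
gripper_force: 0.0
```

Emit:
play_rows([
  [[1,0.3,-0.15,0,0],[1,0.6,-0.3,0,0],[1,0.9,-0.45,0,0],[1,0.9,-0.45,0,0],[1,0.9,-0.45,0,0],[1,0.9,-0.45,0,0]],
])

```text
clock: 30.08
tcp_pos: [0.4147, 0.1359, 0.2542]
orientation: [-2.208, -2.232, 0.001]
contact_force: [-0.3, 0.7, 0.4]
grip_width: 0.0122
gripper_force: 0.0
```

```bash
cat >> h.py <<'E'
def status(ps,st,yaw,gl=None):
    gl=gl or st
    for q in ps:
        locate([q],'drip_stand',st,0,yaw,.09)
        c=[d for d in tr(q,'glass') if np.hypot(*(np.array(d[2:4])-proj(q,(*gl,.13))))<25]
        print(' glass',fit([(q,c[0][1])],'glass',gl,.048) if c else None)
        locate([q],'coaster',gl,.04,None,.05)
E
python3 -c "
from h import *
ps=[grab('scene'),grab('top')]
status(ps,(.509,-.048),-.05)
save(ps[0],'g.png')
plan((.41,.06,.25),90)"
```

```text
drip_stand 1 (array([ 0.5088, -0.051 , -0.0469]), array([0.76]))
 glass (array([ 0.5094, -0.0522]), array([0.82]))
coaster 1 (array([ 0.5076, -0.0477]), array([0.15]))
drip_stand 1 (array([ 0.5084, -0.0469, -0.0482]), array([0.84]))
 glass (array([ 0.5083, -0.0476]), array([0.92]))
coaster 1 (array([ 0.5142, -0.0346]), array([0.03]))
yaw now 89.9 tcp [0.419  0.1287 0.2547] shift/call [-0.344 -0.044  0.024] calls 1 turn total -0.001 rows 3
```

Glass and stand agree to about 1 mm in both cameras, so it is centred. Next I'll push the right block.

Emit:
play_rows([
  [[1,-0.2,-0.03,0,0],[1,-0.4,-0.06,0,0],[1,-0.6,-0.08,0,0],[1,-0.8,-0.1,0,0],[1,-0.8,-0.1,0,0],[1,-0.8,-0.1,0,0]],
])

```text
clock: 30.98
tcp_pos: [0.3984, -0.0328, 0.255]
orientation: [-2.228, -2.215, 0.0]
contact_force: [0.5, 0.9, -0.2]
grip_width: -0.0003
gripper_force: 0.0
```

Emit:
play_rows([
  [[1,-0.2,0,0,0],[1,-0.4,0,0,0],[1,-0.57,0,0,0],[1,-0.57,0,0.2,0],[1,-0.57,0,0.4,0],[1,-0.57,0,0.6,0],[1,-0.57,0,0.8,0],[1,-0.57,0,0.9,0],[1,-0.57,0,0.9,0],[1,-0.57,0,0.9,0]],
])

```text
clock: 31.82
tcp_pos: [0.3989, -0.143, 0.0747]
orientation: [-2.217, -2.222, 0.0]
contact_force: [-0.3, 0.1, -0.2]
grip_width: -0.0
gripper_force: 0.0
```

```bash
python3 -c "
from h import *
plan((.398,-.146,.014),90)"
```

```text
yaw now 90.1 tcp [ 0.3989 -0.143   0.0747] shift/call [-0.015 -0.004  0.303] calls 1 turn total 0.001 rows 3
```

Emit:
play_rows([
  [[1,-0.015,0,0.15,0],[1,-0.015,0,0.27,0],[1,-0.015,0,0.303,0],[1,-0.015,0,0.303,0],[1,-0.015,0.02,0.303,0],[1,-0.015,0.04,0.303,0],[1,-0.015,0.055,0.303,0],[1,-0.015,0.07,0.303,0],[1,-0.015,0.085,0.303,0],[1,-0.02,0.1,0.303,0],[1,-0.025,0.115,0.303,0],[1,-0.03,0.13,0.303,0]],
])

```text
clock: 32.82
tcp_pos: [0.4167, -0.1502, 0.0143]
orientation: [-2.215, -2.213, 0.017]
contact_force: [-19.4, 1.5, 14.3]
grip_width: -0.0003
gripper_force: 10.0
```

Emit:
play_rows([
  [[1,-0.005,0.015,0,0],[1,-0.01,0.03,0,0],[1,-0.015,0.045,0,0],[1,-0.02,0.06,0,0],[1,-0.025,0.075,0,0],[1,-0.025,0.075,0,0]],
])

```text
clock: 33.32
tcp_pos: [0.4334, -0.1559, 0.0144]
orientation: [-2.217, -2.215, 0.014]
contact_force: [-14.0, -1.7, 5.5]
grip_width: 0.0
gripper_force: 7.4
```

```bash
python3 -c "
from h import *
ps=[grab('scene'),grab('top')]
status(ps,(.52,-.048),.05)
save(ps[0],'g.png')
plan((.41,.06,.25),90)"
```

```text
drip_stand 1 (array([ 0.5232, -0.0509,  0.0631]), array([0.75]))
 glass (array([ 0.5225, -0.0521]), array([0.86]))
coaster 1 (array([ 0.5226, -0.0484]), array([0.12]))
drip_stand 1 (array([ 0.5234, -0.048 ,  0.0651]), array([0.75]))
 glass (array([ 0.5223, -0.0488]), array([0.93]))
coaster 1 (array([ 0.5255, -0.0375]), array([0.]))
yaw now 89.9 tcp [ 0.4333 -0.1559  0.0143] shift/call [ 0.539 -0.066 -0.589] calls 2 turn total -0.001 rows 5
```

Emit:
play_rows([
  [[1,-0.003,0.017,0,0],[1,-0.006,0.034,0,0],[1,-0.01,0.051,0,0],[1,-0.014,0.068,0,0],[1,-0.018,0.085,0,0],[1,-0.022,0.102,0,0],[1,-0.026,0.119,0,0],[1,-0.03,0.136,0,0],[1,-0.034,0.153,0,0],[1,-0.038,0.17,0,0],[1,-0.04,0.185,0,0],[1,-0.04,0.185,0,0]],
])

```text
clock: 34.72
tcp_pos: [0.4715, -0.1643, 0.0144]
orientation: [-2.218, -2.215, 0.013]
contact_force: [-11.8, -3.3, 2.5]
grip_width: 0.0003
gripper_force: 6.3
```

```bash
cat >> h.py <<'E'
def blocks(st,yaw,gap=.0):
    c,s=np.cos(yaw),np.sin(yaw)
    for n,y in(("L",.1),("R",-.1)):
        x=-.08-.0145-gap; print(n,"TCP at contact",np.round([st[0]+c*x-s*y,st[1]+s*x+c*y],4))
E
python3 -c "
from h import *
ps=[grab('scene'),grab('top')]
status(ps,(.54,-.046),.22)
save(ps[0],'g.png')
plan((.41,.06,.25),90)"
```

```text
drip_stand 1 (array([ 0.5441, -0.0487,  0.2303]), array([0.74]))
 glass (array([ 0.5409, -0.0483]), array([0.88]))
coaster 1 (array([ 0.5439, -0.0456]), array([0.06]))
drip_stand 1 (array([ 0.544 , -0.0452,  0.2191]), array([0.77]))
 glass (array([ 0.5441, -0.0462]), array([0.9]))
coaster 1 (array([ 0.5391, -0.0369]), array([0.05]))
yaw now 89.9 tcp [ 0.4714 -0.1644  0.0143] shift/call [ 0.56  -0.16  -0.588] calls 2 turn total -0.001 rows 5
```

View pics/g.png

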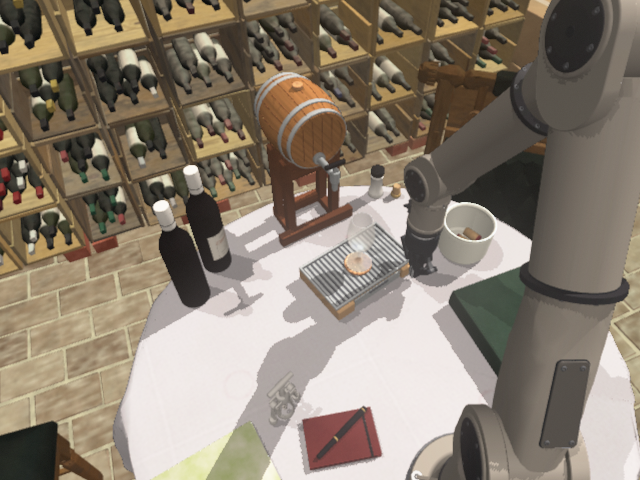

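Glass upright on its coaster at (358,262), stand turned as planned. Steering the heading further so the stand drifts left, then I'll bring it back with the left block.

Emit:
play_rows([
  [[1,0,-0.03,0,-0.1],[1,0,-0.03,0,-0.19],[1,0,-0.03,0,-0.19],[1,0,-0.015,0,-0.19],[1,0,0,0,-0.19],[1,0,0.015,0,-0.19],[1,0,0.032,0,-0.19],[1,0,0.049,0,-0.19],[1,0,0.066,0,-0.19],[1,0,0.083,0,-0.19],[1,0,0.1,0,-0.19],[1,0,0.1,0,-0.19]],
])

```text
clock: 36.12
tcp_pos: [0.4915, -0.1658, 0.0144]
orientation: [-1.868, -2.518, 0.014]
contact_force: [-13.5, -6.3, 4.5]
grip_width: 0.0
gripper_force: 7.4
```

Emit:
play_rows([
  [[1,-0.005,0.017,0,0],[1,-0.01,0.034,0,0],[1,-0.015,0.051,0,0],[1,-0.02,0.068,0,0],[1,-0.025,0.085,0,0],[1,-0.03,0.1,0,0],[1,-0.032,0.105,0,0],[1,-0.032,0.105,0,0]],
])

```text
clock: 36.78
tcp_pos: [0.5133, -0.1659, 0.0143]
orientation: [-1.867, -2.518, 0.014]
contact_force: [-13.8, -4.7, 6.3]
grip_width: 0.0002
gripper_force: 7.4
```

```bash
python3 -c "
from h import *
ps=[grab('scene'),grab('top')]
status(ps,(.566,-.04),.4)
blocks((.566,-.04),.4)
plan((.45,-.17,.014),107)"
```

```text
drip_stand 1 (array([ 0.566 , -0.0417,  0.3779]), array([0.73]))
 glass (array([ 0.5664, -0.0438]), array([0.83]))
coaster 1 (array([ 0.5613, -0.0403]), array([0.16]))
drip_stand 1 (array([ 0.5661, -0.039 ,  0.3825]), array([0.79]))
 glass (array([ 0.5631, -0.0388]), array([0.88]))
coaster 0 None
L TCP at contact [0.44   0.0153]
R TCP at contact [ 0.5179 -0.1689]
yaw now 106.9 tcp [ 0.5133 -0.1658  0.0143] shift/call [ 0.072 -0.309  0.005] calls 1 turn total -0.001 rows 3
```

Emit:
play_rows([
  [[1,0,-0.12,0,0],[1,0,-0.24,0,0],[1,0,-0.24,-0.2,0],[1,0,-0.24,-0.36,0],[1,0.2,-0.24,-0.36,0],[1,0.4,-0.22,-0.36,0],[1,0.6,-0.2,-0.36,0],[1,0.8,-0.17,-0.36,0],[1,0.977,-0.14,-0.36,0],[1,0.977,-0.13,-0.36,0],[1,0.977,-0.13,-0.36,0]],
])

```text
clock: 38.1
tcp_pos: [0.4376, 0.0186, 0.0879]
orientation: [1.859, 2.53, 0.004]
contact_force: [0.0, 0.4, -0.5]
grip_width: -0.0001
gripper_force: 0.0
```

```bash
python3 -c "
from h import *
blocks((.566,-.0405),.38)
blocks((.566,-.0405),.38,.01)
plan((.432,.0136,.014),107)"
```

```text
L TCP at contact [0.4411 0.0173]
R TCP at contact [ 0.5153 -0.1684]
L TCP at contact [0.4319 0.0136]
R TCP at contact [ 0.506  -0.1721]
yaw now 107.4 tcp [0.4376 0.0186 0.0879] shift/call [-0.016 -0.036  0.369] calls 1 turn total 0.004 rows 3
```

Emit:
play_rows([
  [[1,-0.016,-0.036,0,0],[1,-0.016,-0.036,0.18,0],[1,-0.016,-0.036,0.34,0],[1,-0.016,-0.036,0.367,0],[1,-0.016,-0.036,0.367,0],[1,-0.016,-0.018,0.367,0],[1,-0.016,0,0.367,0],[1,-0.013,0.017,0.367,0],[1,-0.007,0.034,0.367,0],[1,-0.001,0.051,0.367,0],[1,0.005,0.068,0.367,0],[1,0.011,0.085,0.367,0]],
])

```text
clock: 39.1
tcp_pos: [0.4451, 0.0188, 0.0127]
orientation: [-1.865, -2.521, 0.022]
contact_force: [-17.0, -8.9, 15.3]
grip_width: -0.0001
gripper_force: 10.0
```

Emit:
play_rows([
  [[1,0.006,0.017,0,0],[1,0.012,0.034,0,0],[1,0.018,0.051,0,0],[1,0.024,0.068,0,0],[1,0.03,0.085,0,0],[1,0.036,0.102,0,0],[1,0.042,0.119,0,0],[1,0.047,0.132,0,0],[1,0.047,0.132,0,0]],
])

```text
clock: 39.85
tcp_pos: [0.4684, 0.0373, 0.0126]
orientation: [-1.864, -2.522, 0.017]
contact_force: [-14.2, -4.8, 6.1]
grip_width: -0.0001
gripper_force: 7.7
```

```bash
python3 -c "
from h import *
ps=[grab('scene'),grab('top')]
status(ps,(.587,-.034),.2)
blocks((.587,-.034),.2)
plan((.476,.0427,.014),107)"
```

```text
drip_stand 1 (array([ 0.5828, -0.0355,  0.2395]), array([0.51]))
 glass None
coaster 0 None
drip_stand 1 (array([ 0.5827, -0.0318,  0.2322]), array([0.59]))
 glass (array([ 0.5823, -0.0328]), array([0.91]))
coaster 0 None
L TCP at contact [0.4745 0.0452]
R TCP at contact [ 0.5143 -0.1508]
yaw now 107.1 tcp [0.4684 0.0373 0.0126] shift/call [ 0.015  0.044 -0.008] calls 1 turn total 0.001 rows 2
```

Emit:
play_rows([
  [[1,0.004,0.017,0,0],[1,0.008,0.034,0,0],[1,0.012,0.051,0,0],[1,0.016,0.068,0,0],[1,0.02,0.085,0,0],[1,0.024,0.1,0,0],[1,0.024,0.1,0,0],[1,0.024,0,0,0],[1,0.024,-0.12,0,0],[1,0.024,-0.15,-0.18,0],[1,0.024,-0.15,-0.36,0],[1,0.024,-0.15,-0.36,0]],
])

```text
clock: 41.25
tcp_pos: [0.448, 0.0365, 0.091]
orientation: [1.861, 2.522, 0.01]
contact_force: [2.9, 0.2, 0.1]
grip_width: 0.0001
gripper_force: 0.0
```

```bash
python3 -c "
from h import *
ps=[grab('scene'),grab('top')]
status(ps,(.593,-.032),.15)
blocks((.593,-.0315),.15)
blocks((.593,-.0315),.15,.015)
plan((.486,-.158,.085),107)"
```

```text
drip_stand 1 (array([ 0.5939, -0.033 ,  0.1615]), array([0.54]))
 glass None
coaster 0 None
drip_stand 1 (array([ 0.5956, -0.0291,  0.1424]), array([0.7]))
 glass (array([ 0.5931, -0.0296]), array([0.89]))
coaster 1 (array([ 0.5933, -0.0168]), array([0.02]))
L TCP at contact [0.4846 0.0533]
R TCP at contact [ 0.5145 -0.1445]
L TCP at contact [0.4698 0.051 ]
R TCP at contact [ 0.4997 -0.1467]
yaw now 107.2 tcp [0.4438 0.0357 0.0844] shift/call [-0.988 -0.084 -0.004] calls 1 turn total 0.002 rows 6
```

Emit:
play_rows([
  [[1,-0.2,-0.03,0,0],[1,-0.4,-0.03,0,0],[1,-0.6,-0.03,0,0],[1,-0.8,-0.03,0,0],[1,-0.95,-0.03,0,0],[1,-0.95,-0.03,0,0],[1,-0.95,-0.03,0.18,0],[1,-0.95,-0.03,0.33,0],[1,-0.95,-0.03,0.353,0],[1,-0.95,-0.03,0.353,0]],
])

```text
clock: 42.48
tcp_pos: [0.4926, -0.1467, 0.0125]
orientation: [-1.861, -2.524, 0.003]
contact_force: [0.6, 1.0, 0.1]
grip_width: 0.0003
gripper_force: 0.0
```

Emit:
play_rows([
  [[1,-0.01,0.03,0,0],[1,-0.02,0.06,0,0],[1,-0.027,0.085,0,0],[1,-0.032,0.102,0,0],[1,-0.037,0.119,0,0],[1,-0.042,0.136,0,0],[1,-0.047,0.153,0,0],[1,-0.052,0.17,0,0],[1,-0.057,0.187,0,0],[1,-0.062,0.2,0,0],[1,-0.065,0.21,0,0],[1,-0.065,0.21,0,0]],
])

```text
clock: 43.48
tcp_pos: [0.5325, -0.1504, 0.0141]
orientation: [-1.865, -2.519, 0.015]
contact_force: [-14.6, -4.0, 9.2]
grip_width: 0.0001
gripper_force: 8.1
```

```bash
python3 -c "
from h import *
ps=[grab('scene'),grab('top')]
status(ps,(.606,-.029),.24)
blocks((.606,-.029),.24,.02)
plan((.4,-.15,.085),107)"
```

```text
drip_stand 1 (array([ 0.6025, -0.0313,  0.224 ]), array([0.76]))
 glass (array([ 0.6023, -0.0317]), array([0.85]))
coaster 0 None
drip_stand 1 (array([ 0.6035, -0.0265,  0.2195]), array([0.75]))
 glass (array([ 0.6004, -0.0285]), array([0.87]))
coaster 1 (array([ 0.598 , -0.0236]), array([0.11]))
L TCP at contact [0.471  0.0409]
R TCP at contact [ 0.5186 -0.1534]
yaw now 107.0 tcp [ 0.5325 -0.1504  0.0141] shift/call [ 0.195 -0.637 -0.347] calls 1 turn total -0.0 rows 5
```

Emit:
play_rows([
  [[1,0,-0.1,0,0],[1,0,-0.2,0,0],[1,0,-0.2,-0.2,0],[1,0,-0.2,-0.36,0],[1,0.2,-0.2,-0.36,0],[1,0.4,-0.2,-0.36,0],[1,0.6,-0.17,-0.36,0],[1,0.8,-0.1,-0.36,0.04],[1,0.98,-0.02,-0.36,0.08],[1,0.98,0,-0.36,0.08],[1,0.98,0,-0.36,0.08]],
])

```text
clock: 44.8
tcp_pos: [0.4825, 0.0433, 0.0878]
orientation: [2.011, 2.411, 0.005]
contact_force: [-1.0, -1.1, -0.2]
grip_width: 0.0001
gripper_force: 0.0
```

```bash
python3 -c "
from h import *
blocks((.6025,-.03),.222,.0)
plan((.4737,.0435,.014),100)"
```

```text
L TCP at contact [0.4883 0.0467]
R TCP at contact [ 0.5323 -0.1484]
yaw now 100.3 tcp [0.4825 0.0433 0.0878] shift/call [ 0.008 -0.044  0.369] calls 1 turn total 0.004 rows 3
```

Emit:
play_rows([
  [[1,0.01,-0.06,0,0],[1,0.01,-0.06,0.18,0],[1,0.01,-0.06,0.33,0],[1,0.01,-0.06,0.365,0],[1,0.01,-0.03,0.365,0],[1,0.01,0,0.365,0],[1,0.014,0.02,0.365,0],[1,0.018,0.037,0.365,0],[1,0.022,0.054,0.365,0],[1,0.026,0.071,0.365,0],[1,0.032,0.088,0.365,0],[1,0.038,0.105,0.365,0]],
])

```text
clock: 45.8
tcp_pos: [0.4929, 0.0473, 0.0129]
orientation: [-2.018, -2.4, 0.022]
contact_force: [-19.8, -6.0, 18.1]
grip_width: 0.0001
gripper_force: 11.0
```

Emit:
play_rows([
  [[1,0.005,0.017,0,0],[1,0.01,0.034,0,0],[1,0.014,0.05,0,0],[1,0.017,0.06,0,0],[1,0.017,0.06,0,0]],
])

```text
clock: 46.22
tcp_pos: [0.5047, 0.0542, 0.013]
orientation: [-2.017, -2.401, 0.019]
contact_force: [-17.0, -2.8, 11.9]
grip_width: 0.0
gripper_force: 8.8
```

```bash
python3 -c "
from h import *
ps=[grab('scene'),grab('top')]
status(ps,(.6175,-.0275),.11)
blocks((.6175,-.0275),.11,.0)
plan((.4737,.0435,.014),100)"
```

```text
drip_stand 1 (array([ 0.6122, -0.0285,  0.1456]), array([0.54]))
 glass (array([ 0.612 , -0.0431]), array([0.11]))
coaster 0 None
drip_stand 1 (array([ 0.6126, -0.0252,  0.1355]), array([0.56]))
 glass None
coaster 1 (array([ 0.6062, -0.0184]), array([0.1]))
L TCP at contact [0.5126 0.0615]
R TCP at contact [ 0.5345 -0.1373]
yaw now 99.9 tcp [0.5047 0.0542 0.013 ] shift/call [-0.026 -0.162 -0.003] calls 1 turn total -0.001 rows 2
```

Emit:
play_rows([
  [[1,0.004,0.017,0,0],[1,0.008,0.034,0,0],[1,0.012,0.051,0,0],[1,0.016,0.068,0,0],[1,0.02,0.08,0,0],[1,0.024,0.09,0,0],[1,0.024,0.09,0,0],[1,0.024,0,0,0],[1,0.024,-0.12,0,0],[1,0.024,-0.15,-0.18,0],[1,0.024,-0.15,-0.36,0],[1,0.024,-0.15,-0.36,0]],
])

```text
clock: 47.62
tcp_pos: [0.4847, 0.0567, 0.0916]
orientation: [2.016, 2.401, 0.011]
contact_force: [1.2, 0.6, -0.0]
grip_width: -0.0001
gripper_force: 0.0
```

```bash
python3 -c "
from h import *
ps=[grab('scene'),grab('top')]
status(ps,(.622,-.0265),.06)
blocks((.622,-.0265),.06,.0)
blocks((.622,-.0265),.06,.02)
plan((.51,-.137,.085),95)
save(ps[0],'i.png')"
```

```text
drip_stand 1 (array([ 0.6232, -0.0275,  0.0705]), array([0.59]))
 glass None
coaster 0 None
drip_stand 1 (array([ 0.6247, -0.0242,  0.0594]), array([0.65]))
 glass (array([ 0.6214, -0.0245]), array([0.88]))
coaster 1 (array([ 0.6179, -0.0038]), array([0.05]))
L TCP at contact [0.5217 0.0677]
R TCP at contact [ 0.5337 -0.132 ]
L TCP at contact [0.5017 0.0665]
R TCP at contact [ 0.5137 -0.1332]
yaw now 100.0 tcp [0.4804 0.0557 0.0847] shift/call [-0.974 -0.021 -0.002] calls 1 turn total 0.055 rows 6
```

View pics/i.png

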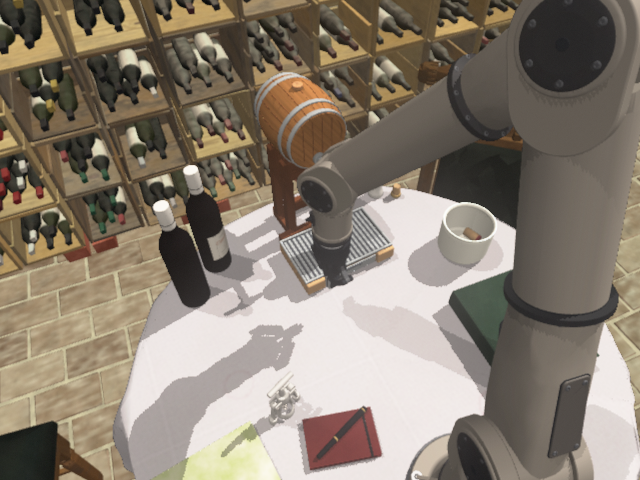

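The picture shows the stand close in front of the rail, and the arm (320,190) standing well to the near side of the tap. I'll nudge the right block again.

Emit:
play_rows([
  [[1,-0.2,-0.02,0,0.055],[1,-0.4,-0.02,0,0.055],[1,-0.6,-0.02,0,0.055],[1,-0.8,-0.02,0,0.055],[1,-0.974,-0.02,0,0.055],[1,-0.974,-0.02,0,0.055],[1,-0.974,-0.02,0.18,0.055],[1,-0.974,-0.02,0.33,0.055],[1,-0.974,-0.02,0.355,0.055],[1,-0.974,-0.02,0.355,0.055]],
])

```text
clock: 48.85
tcp_pos: [0.5087, -0.1361, 0.0124]
orientation: [-2.118, -2.313, 0.004]
contact_force: [-0.1, -0.7, 0.9]
grip_width: 0.0002
gripper_force: 0.0
```

Emit:
play_rows([
  [[1,-0.005,0.03,0,0],[1,-0.008,0.06,0,0],[1,-0.01,0.09,0,0],[1,-0.012,0.11,0,0],[1,-0.014,0.127,0,0],[1,-0.015,0.144,0,0],[1,-0.016,0.161,0,0],[1,-0.017,0.175,0,0],[1,-0.017,0.185,0,0],[1,-0.017,0.185,0,0]],
])

```text
clock: 49.68
tcp_pos: [0.5406, -0.1388, 0.0137]
orientation: [-2.119, -2.307, 0.018]
contact_force: [-18.6, -2.6, 13.5]
grip_width: 0.0
gripper_force: 9.3
```

```bash
python3 -c "
from h import *
ps=[grab('scene'),grab('top')]
status(ps,(.630,-.0255),.12)
blocks((.631,-.0255),.12,.0)
blocks((.631,-.0255),.12,.02)
plan((.5,.06,.085),95)"
```

```text
drip_stand 1 (array([ 0.6274, -0.0282,  0.0924]), array([0.77]))
 glass (array([ 0.6257, -0.0284]), array([0.83]))
coaster 1 (array([ 0.6241, -0.0257]), array([0.14]))
drip_stand 1 (array([ 0.6257, -0.0235,  0.0889]), array([0.72]))
 glass (array([ 0.6238, -0.0242]), array([0.83]))
coaster 0 None
L TCP at contact [0.5252 0.0625]
R TCP at contact [ 0.5492 -0.1361]
L TCP at contact [0.5054 0.0601]
R TCP at contact [ 0.5293 -0.1385]
yaw now 94.9 tcp [ 0.5406 -0.1388  0.0137] shift/call [ 0.504 -0.061 -0.178] calls 2 turn total -0.001 rows 4
```

Emit:
play_rows([
  [[1,-0.003,0.012,0,0],[1,-0.006,0.024,0,0],[1,-0.008,0.036,0,0],[1,-0.008,0.04,0,0],[1,-0.008,0.04,0,0],[1,-0.008,-0.06,0,0],[1,-0.008,-0.16,0,0],[1,-0.008,-0.18,-0.18,0],[1,-0.008,-0.18,-0.36,0],[1,-0.008,-0.18,-0.36,0]],
])

```text
clock: 50.92
tcp_pos: [0.516, -0.1425, 0.0926]
orientation: [2.117, 2.31, 0.007]
contact_force: [1.7, 0.1, 0.4]
grip_width: -0.0003
gripper_force: 0.0
```

Emit:
play_rows([
  [[1,0.2,0,0,0],[1,0.4,0,0,0],[1,0.6,0,0,0],[1,0.8,0,0,0],[1,1,0,0,0],[1,1,0,0,0],[1,1,0,0,0]],
])

```text
clock: 51.5
tcp_pos: [0.495, 0.0607, 0.0872]
orientation: [2.115, 2.322, 0.003]
contact_force: [0.4, -0.7, -0.1]
grip_width: -0.0001
gripper_force: 0.0
```

```bash
python3 -c "
from h import *
ps=[grab('scene'),grab('top')]
status(ps,(.630,-.0255),.12)
blocks((.631,-.0255),.12,.0)
plan((.505,.06,.014),95)"
```

```text
drip_stand 1 (array([ 0.6303, -0.0256,  0.1248]), array([0.59]))
 glass None
coaster 0 None
drip_stand 1 (array([ 0.6318, -0.0232,  0.1211]), array([0.61]))
 glass (array([ 0.6301, -0.024 ]), array([0.82]))
coaster 1 (array([ 0.6345, -0.0118]), array([0.01]))
L TCP at contact [0.5252 0.0625]
R TCP at contact [ 0.5492 -0.1361]
yaw now 94.9 tcp [0.4949 0.0563 0.0864] shift/call [0.014 0.052 0.362] calls 1 turn total -0.001 rows 3
```

Emit:
play_rows([
  [[1,0.03,0.03,0,0],[1,0.03,0.03,0.18,0],[1,0.03,0.03,0.33,0],[1,0.03,0.03,0.362,0],[1,0.03,0.06,0.362,0],[1,0.03,0.09,0.362,0],[1,0.03,0.12,0.362,0],[1,0.03,0.14,0.362,0],[1,0.03,0.157,0.362,0],[1,0.03,0.174,0.362,0],[1,0.03,0.186,0.362,0],[1,0.03,0.186,0.362,0]],
])

```text
clock: 52.9
tcp_pos: [0.5253, 0.066, 0.014]
orientation: [-2.118, -2.312, 0.016]
contact_force: [-17.9, -0.4, 11.0]
grip_width: -0.0004
gripper_force: 8.7
```

```bash
python3 -c "
from h import *
ps=[grab('scene'),grab('top')]
status(ps,(.634,-.0255),.1)
blocks((.634,-.0255),.1,.0)
plan((.505,.06,.014),95)"
```

```text
drip_stand 1 (array([ 0.6303, -0.0261,  0.1031]), array([0.55]))
 glass (array([ 0.6278, -0.0374]), array([0.28]))
coaster 0 None
drip_stand 1 (array([ 0.6311, -0.0244,  0.1128]), array([0.53]))
 glass (array([ 0.6301, -0.0237]), array([0.86]))
coaster 0 None
L TCP at contact [0.53   0.0646]
R TCP at contact [ 0.55   -0.1344]
yaw now 95.0 tcp [0.5253 0.066  0.014 ] shift/call [-0.021 -0.104  0.001] calls 1 turn total 0.0 rows 2
```

Emit:
play_rows([
  [[1,0,0.015,0,0],[1,0,0.03,0,0],[1,0,0.03,0,0]],
])

```text
clock: 53.55
tcp_pos: [0.5309, 0.0675, 0.0139]
orientation: [-2.116, -2.313, 0.015]
contact_force: [-17.2, 1.0, 11.1]
grip_width: 0.0
gripper_force: 9.0
```

Emit:
play_rows([
  [[1,0,0.015,0,0],[1,0,0.015,0,0]],
])

```text
clock: 53.72
tcp_pos: [0.5309, 0.0674, 0.0136]
orientation: [-2.114, -2.311, 0.023]
contact_force: [-25.8, 1.2, 18.0]
grip_width: -0.0001
gripper_force: 13.4
```

Emit:
play_rows([
  [[1,0,0.01,0,0],[1,0,0.01,0,0]],
])

```text
clock: 53.88
tcp_pos: [0.5309, 0.0674, 0.0135]
orientation: [-2.112, -2.31, 0.027]
contact_force: [-32.1, 1.3, 24.5]
grip_width: 0.0001
gripper_force: 16.2
```

```bash
python3 -c "
from h import *
ps=[grab('scene'),grab('top')]
status(ps,(.634,-.0255),.1)
plan((.505,.06,.014),95)"
```

```text
drip_stand 1 (array([ 0.6342, -0.0267,  0.0875]), array([0.55]))
 glass (array([ 0.6324, -0.0362]), array([0.37]))
coaster 0 None
drip_stand 1 (array([ 0.6342, -0.0238,  0.0926]), array([0.54]))
 glass (array([ 0.6317, -0.0224]), array([0.83]))
coaster 0 None
yaw now 95.1 tcp [0.5309 0.0674 0.0135] shift/call [-0.025 -0.132  0.   ] calls 1 turn total 0.001 rows 2
```

Emit:
play_rows([
  [[1,0,-0.1,0,0],[1,0,-0.2,0,0],[1,0,-0.22,-0.18,0],[1,0,-0.22,-0.36,0],[1,-0.2,-0.22,-0.36,0],[1,-0.4,-0.22,-0.36,0],[1,-0.6,-0.22,-0.36,0],[1,-0.8,-0.2,-0.36,0],[1,-1,-0.18,-0.36,0],[1,-1,-0.16,-0.36,0],[1,-1,-0.16,-0.36,0]],
])

```text
clock: 55.2
tcp_pos: [0.5292, -0.138, 0.0873]
orientation: [2.128, 2.307, 0.002]
contact_force: [0.6, 0.7, -0.3]
grip_width: 0.0004
gripper_force: 0.0
```

```bash
python3 -c "
from h import *
ps=[grab('scene'),grab('top')]
status(ps,(.634,-.0255),.1)
plan((.53,-.134,.014),95)"
```

```text
drip_stand 1 (array([ 0.6341, -0.0266,  0.0872]), array([0.82]))
 glass (array([ 0.6343, -0.0273]), array([0.84]))
coaster 1 (array([ 0.6333, -0.0246]), array([0.16]))
drip_stand 1 (array([ 0.6347, -0.0234,  0.0969]), array([0.74]))
 glass (array([ 0.632 , -0.0241]), array([0.81]))
coaster 0 None
yaw now 95.1 tcp [ 0.5277 -0.1333  0.0862] shift/call [-0.005  0.011  0.361] calls 1 turn total 0.001 rows 3
```

Now descend and press the right block until it stalls.

Emit:
play_rows([
  [[1,0,0,0.18,0],[1,0,0,0.33,0],[1,0,0,0.362,0],[1,0,0,0.362,0],[1,0,0.03,0.362,0],[1,0,0.06,0.362,0],[1,0,0.08,0.362,0],[1,0,0.095,0.362,0],[1,0,0.11,0.362,0],[1,0,0.125,0.362,0],[1,0,0.125,0.362,0]],
])

```text
clock: 56.52
tcp_pos: [0.5494, -0.1328, 0.0135]
orientation: [-2.12, -2.312, 0.009]
contact_force: [-9.3, 0.8, 7.7]
grip_width: -0.0002
gripper_force: 4.7
```

Emit:
play_rows([
  [[1,0,0.015,0,0],[1,0,0.015,0,0]],
])

```text
clock: 56.68
tcp_pos: [0.5496, -0.1329, 0.013]
orientation: [-2.118, -2.309, 0.015]
contact_force: [-16.0, 0.1, 11.9]
grip_width: 0.0
gripper_force: 8.0
```

Emit:
play_rows([
  [[1,0,0.012,0,0],[1,0,0.012,0,0]],
])

```text
clock: 56.85
tcp_pos: [0.5503, -0.1332, 0.0128]
orientation: [-2.118, -2.307, 0.019]
contact_force: [-19.3, -1.5, 14.2]
grip_width: 0.0001
gripper_force: 10.0
```

Emit:
play_rows([
  [[1,0,0.01,0,0],[1,0,0.01,0,0]],
])

```text
clock: 57.02
tcp_pos: [0.5507, -0.1333, 0.0125]
orientation: [-2.117, -2.305, 0.022]
contact_force: [-23.3, -1.0, 17.5]
grip_width: -0.0002
gripper_force: 11.9
```

```bash
python3 -c "
from h import *
ps=[grab('scene'),grab('top')]
status(ps,(.634,-.0255),.1)
plan((.53,-.134,.014),95)"
```

```text
drip_stand 1 (array([ 0.6344, -0.0267,  0.1024]), array([0.76]))
 glass (array([ 0.6339, -0.0279]), array([0.81]))
coaster 0 None
drip_stand 1 (array([ 0.6357, -0.0233,  0.1048]), array([0.69]))
 glass (array([ 0.6326, -0.0241]), array([0.81]))
coaster 0 None
yaw now 94.9 tcp [ 0.5507 -0.1334  0.0125] shift/call [ 0.006 -0.104 -0.005] calls 1 turn total -0.001 rows 2
```

Emit:
play_rows([
  [[1,0,0.012,0,0],[1,0,0.012,0,0]],
])

```text
clock: 57.58
tcp_pos: [0.5507, -0.1334, 0.0123]
orientation: [-2.115, -2.303, 0.028]
contact_force: [-30.1, -1.6, 22.6]
grip_width: 0.0002
gripper_force: 15.1
```

Emit:
play_rows([
  [[1,0,0.012,0,0],[1,0,0.012,0,0]],
])

```text
clock: 57.75
tcp_pos: [0.5507, -0.1334, 0.0119]
orientation: [-2.113, -2.3, 0.033]
contact_force: [-34.5, -1.2, 26.3]
grip_width: -0.0001
gripper_force: 18.1
```

Emit:
play_rows([
  [[1,0,-0.1,0,0],[1,0,-0.2,0,0],[1,0,-0.23,-0.18,0],[1,0,-0.23,-0.36,0],[1,0.2,-0.23,-0.36,0],[1,0.4,-0.23,-0.36,0],[1,0.6,-0.23,-0.36,0],[1,0.8,-0.22,-0.36,0],[1,1,-0.2,-0.36,0],[1,1,-0.18,-0.36,0],[1,1,-0.18,-0.36,0]],
])

```text
clock: 58.67
tcp_pos: [0.5124, 0.0684, 0.0865]
orientation: [2.115, 2.322, 0.004]
contact_force: [0.4, -0.4, -0.3]
grip_width: -0.0001
gripper_force: 0.0
```

```bash
python3 -c "
from h import *
plan((.531,.067,.014),95)"
```

```text
yaw now 95.3 tcp [0.5124 0.0684 0.0865] shift/call [-0.016  0.091  0.363] calls 1 turn total 0.004 rows 3
```

Emit:
play_rows([
  [[1,0,0,0.18,0],[1,0,0,0.33,0],[1,0,0,0.362,0],[1,0,0,0.362,0],[1,0,0.03,0.362,0],[1,0,0.06,0.362,0],[1,0,0.08,0.362,0],[1,0,0.095,0.362,0],[1,0,0.11,0.362,0],[1,0,0.12,0.362,0],[1,0,0.12,0.362,0]],
])

```text
clock: 59.58
tcp_pos: [0.531, 0.0662, 0.0132]
orientation: [-2.119, -2.313, 0.013]
contact_force: [-12.5, -1.4, 9.7]
grip_width: 0.0002
gripper_force: 6.8
```

Emit:
play_rows([
  [[1,0,0.015,0,0],[1,0,0.015,0,0]],
])

```text
clock: 59.75
tcp_pos: [0.531, 0.0661, 0.0127]
orientation: [-2.117, -2.312, 0.02]
contact_force: [-20.6, -1.7, 15.3]
grip_width: -0.0001
gripper_force: 10.5
```

Emit:
play_rows([
  [[1,0,0.015,0,0],[1,0,0.015,0,0]],
])

```text
clock: 59.92
tcp_pos: [0.531, 0.0659, 0.0122]
orientation: [-2.114, -2.31, 0.028]
contact_force: [-28.0, -1.3, 22.0]
grip_width: 0.0004
gripper_force: 14.4
```

Both sides are snug. I'll retreat and check.

Emit:
play_rows([
  [[1,0,-0.1,0,0],[1,0,-0.25,0,0],[1,0,-0.4,0,0],[1,0,-0.45,-0.18,0],[1,0,-0.45,-0.36,0],[1,0.2,-0.5,-0.56,0],[1,0.4,-0.5,-0.7,0],[1,0.6,-0.5,-0.8,0],[1,0.8,-0.5,-0.8,0],[1,0.9,-0.5,-0.8,0],[1,0.9,-0.5,-0.8,0]],
])

```text
clock: 60.83
tcp_pos: [0.4257, 0.2482, 0.1769]
orientation: [-2.11, -2.326, -0.016]
contact_force: [-0.2, 0.3, 1.1]
grip_width: 0.0004
gripper_force: 0.0
```

```bash
python3 -c "
from h import *
ps=[grab('scene'),grab('top')]
status(ps,(.634,-.0255),.1)
a=[cv2.resize(ps[0]['pixels'][120:300,240:440],None,fx=2,fy=2),cv2.resize(ps[1]['pixels'][110:290,250:450],None,fx=2,fy=2)]
cv2.imwrite('pics/z.png',np.hstack(a)[:,:,::-1])
for p in ps: corks(p)
print(get_obs()['tcp_pos'],get_obs()['clock'])"
```

```text
drip_stand 1 (array([ 0.6351, -0.027 ,  0.0904]), array([0.8]))
 glass (array([ 0.6373, -0.0288]), array([0.75]))
coaster 0 None
drip_stand 1 (array([ 0.635 , -0.0234,  0.0985]), array([0.8]))
 glass (array([ 0.6306, -0.024 ]), array([0.77]))
coaster 1 (array([ 0.6374, -0.0054]), array([0.04]))
cork 0.7 [291. 118.] 4361 [ 1.144 -0.119]
cork 0.62 [472. 234.] 126 [ 0.494 -0.349]
cork 0.73 [463. 266.] 159 [ 0.524 -0.306]
cork 0.58 [336. 111.] 11536 [ 0.895 -0.015]
cork 0.44 [486. 272.] 180 [ 0.51  -0.359]
[0.42635383 0.23716192 0.17313401] 61.3333
```

View pics/z.png

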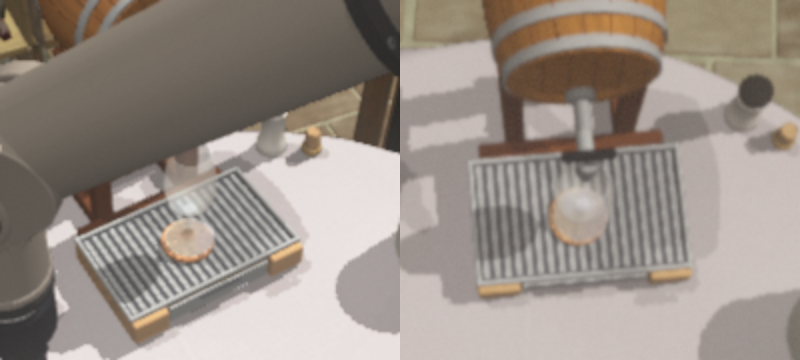

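The stand sits flush against the rail, with the glass upright under the tap (top crop 580,215). One cork detection has moved, so I'll check the jar before handing in.

```bash
python3 -c "
from h import *
ps=[grab('top')]
locate(ps,'jar',(.503,-.334),0,None,.1)
p=ps[0];cv2.imwrite('pics/j2.png',cv2.resize(p['pixels'][220:330,410:550],None,fx=4,fy=4)[:,:,::-1])"
```

```text
jar 1 (array([ 0.5048, -0.3347]), array([0.83]))
```

View pics/j2.png

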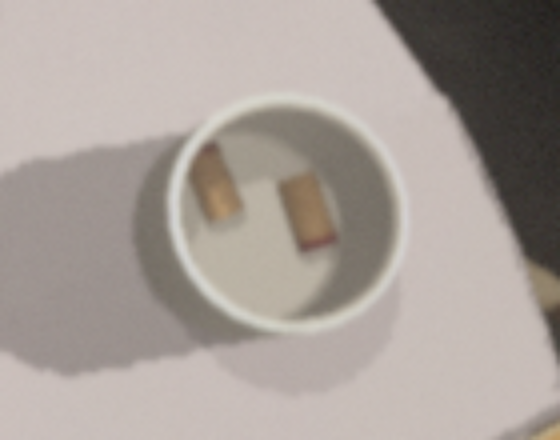

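Both corks lie in the jar (crop (215,185) and (308,212)).

```bash
python3 -c "
from h import *
print(r.hand_in())"
```

```text
the job is handed in; nothing more can be done
None
```

I handed the job in at about 61 s: both corks are in the jar, the glass stands upright and centred on its coaster, and the stand is snug against the rail with the glass under the spout; the hand-in returned no verdict.

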